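Set the swivel nut on the indexing table

TASK

Turn the indexing table one station (a quarter turn) anticlockwise, seen from above, so that it clicks in with the unfinished swivel head, the one whose knurled nut still stands up off its brass bush, at the working position beside the plunger housing. Then run that nut down clockwise until it bottoms out, back it off a quarter turn so that the arm has running clearance, and finish while still gripping the nut right there, so that its locking screw can be tightened. Leave the loose things on the bench where they are.

Things in the scene. Friction and masses are not known exactly. Their poses are not given: they have to be found in the camera images.
- table_axis (a point): Axis of the indexing table at its disc's top, 72 mm above the bench: bare metal disc, 340 mm diameter, on a blue cast base. Four stations lie 100 mm from the axis: three with swivel heads, one (at +x) bare. Frame of the fixed base: -x points to the working position, +y to where the unfinished head starts, z up; turned up to 20 degrees from the robot's frame.
- work_position (a point): Working position, fixed: 100 mm from the table axis on the robot's side, 139 mm above the bench; a fully-down nut has its centre here. The detent plunger's blue block (34 x 40 mm, 58 mm tall, black pull knob, steel pointer on top) stands on this side just outside the rim, 190 mm from the axis.
- index_table (a joint): Disc angle, rad: 0 at the start, growing anticlockwise from above, unlimited. A detent clicks at every quarter turn (0, 1.571, ...): it resists leaving with up to 0.45 N m (3 N at the handle), past half-way it pulls onward; let go within 25 degrees of a station, the disc swings itself in, to about 2 degrees.
- handle_grip (a point): Centre of the table's handle: black upright cylinder, 24 mm diameter, on the disc 150 mm from the axis, at the start midway between the unfinished head and the working position; turns with the disc. It rises from a collar (32 mm wide, 5 mm high) to 67 mm above the disc; this point is 116 mm above the bench. Clear for 60 mm around.
- nut_centre (a point): Centre of the unfinished head's knurled steel nut: 40 mm diameter, 26 mm high, on an upright 24 mm threaded stud that ends 38 mm above the seat; its frame turns with the nut. Fully down its underside meets a brass bush (28 mm wide, 17 mm high), 126 mm above the bench; below is a green eye 38 mm wide with a thin arm. The finished heads' nuts stand 2 mm off their bushes and do not turn.
- adjuster_nut (a joint): That nut's angle above bottomed out, rad: 0 = hard down on its bush (firm stop), growing anticlockwise from above. Right-hand thread, 8 mm lead: rises 1.27 mm per rad. Starts at 2.8 to 4.8 (3.5 to 6 mm off the bush). Turns with about 0.05 N m, stays where left; the fingers slip round it when forced past the stop.
- spray_can: Bystander: aerosol can, 66 mm diameter, 190 mm tall, standing on the bench; origin at its underside.
- tape_roll: Bystander: roll of tape lying flat, 104 mm diameter, 24 mm high; origin at its underside.
- lock_fluid: Bystander: small white bottle, 34 mm diameter, 95 mm tall, standing; origin at its underside.
- spare_nut_a: Bystander: loose knurled nut, 40 mm diameter, 26 mm high, standing flat on the bench; origin at its underside.
- spare_nut_b: Bystander: another such nut on the bench; origin at its underside.
- waiting_head: Bystander: a swivel head without a nut, 66 mm square foot, 92 mm tall, standing on the bench; origin at its underside.
- spanner: Bystander: spanner of 140 mm length lying on the bench; origin under it.

How it is judged:
By the outcome, as a careful person would: the job done as asked, in the order asked, and still so for the second after the job is handed in, while the arm keeps its last pose, push and grip.
It also fails if it takes over 67 s, if anything falls off the work surface, if the arm or the gripper's body presses on something with over 40 N, if the wrist force passes 120 N, or if a joint passes its speed limit or range.

ROBOT

A 7-joint arm with a two-finger parallel gripper is mounted at the origin on the work surface. World frame = base frame: x ahead of the robot, y to its left, z up, the work surface at z = 0. Lengths are in m, angles in rad, forces in N, time in s.
With the tool pointing down it reaches from about 0.4 to 0.875 m from the base axis. Payload 19.3 kg.
Tool frame: the origin (TCP) lies on the centre line of the jaws, within the pads' length; the fingertips stand 11 mm ahead of it and the grasp point (between the pads) lies 8 mm behind it; y points along the fingers, x is the direction in which the jaws open and shut, and the axes are right-handed (so a half turn about y gives the same grasp; the last joint's range is limited). The gripper opens to 85 mm and grips with 20 to 120 N. Pads are 22 mm wide; open, the fingers measure 114 mm over their backs; the gripper's body (76 mm by 85 mm) begins 54 mm behind the grasp point. The pads swing forward as they close: fully open they stand 13 mm farther back than shut.
Start: joints at [-1.171, 0.521, -0.036, 1.599, 0.021, 1.021, -0.113], TCP at [0.283, 0.557, 0.217] pointing down, gripper open.
Joint ranges: [-2.91, 2.91], [-0.3, 2.13], [-1.5, 1.42], [0.17, 2.43], [-1.26, 4.41], [0.16, 1.93], [-2.52, 2.52]. Speed limits (rad/s): [1.89, 1.89, 2.39, 2.39, 3.01, 3.01, 3.01].

INTERFACE

Orientations are given as [roll, pitch, yaw] about the fixed x, y, z axes, in that order (R = Rz(yaw) Ry(pitch) Rx(roll)).
In Python, from workcell import monitor, cams, bot gives the robot as it stands.
- The arm moves only by the tool send_rows, never from a script. Its argument "series" is text: rows parted by semicolons, each of 7 numbers parted by spaces: the turn, a rotation vector about the tool's x, y, z in rad, then the shift along the tool's x, y, z in mm, then the opening, from 0 (shut) to 1 (fully open). In form: ax ay az tx ty tz claw; .... A call has 1 to 20 rows; each row is the pose to reach, as a shift and turn from the pose commanded when the call began, along the tool's axes at that moment; what a row does not reach only later rows make up. A row lasts 1/12 s, in which the tool goes at most 41.7 mm and 7.16 degrees, less where a joint would pass 70% of its speed; a pose out of reach is approached as far as the arm can. A call with a gripper value outside its range is refused whole. The fingers move at their own pace and stop on an object; "force" is the grip in N (left out, the last holds). Time passes only in rows, so rows that repeat a pose let the fingers close. It gives the time, the measured TCP pose, the force and the opening at its end, in the units of the state.
- monitor.observe(): the state, without advancing time (a new reading comes with each control period).
- cams.grab_frame(name): name is "scene" or "side" or "wrist"; returns the picture (480x640x3 uint8, red, green, blue); there is no depth.
- cams.get_calibration(name): a dict with "mtx" (3x3 intrinsics, pixels), "origin" and "attitude" of the camera in the world. Camera axes: x right, y down, z forward; pixel columns grow to the right and rows downward; lengths in m; the calibration is good to about 2 mm. A picture is of the moment at which its call begins: read the wrist's pose just before it. get_calibration takes no time and is no camera call; for the wrist camera it gives the pose at the moment of the call.
- bot.job_done(): hands the job in, once; it reports no verdict.
The state is a dict: "clock": time; "qpos": joint angles; "qd": joint speeds; "joint_efforts": joint torques, N m; "position": TCP position; "tool_rot": TCP orientation; "force": force on the tool from outside, world axes, zero at the start; "moment": the same for the moment, N m; "grip_width": finger opening in m.
Only numpy, scipy, OpenCV 4.12 (cv2) and the standard library are available. Lean on these libraries where they do the work, as an engineer would, in place of code of your own. Each camera call takes 0.05 s, during which the arm holds its last target.

## Working session

There is one attempt and no reset: what is moved stays moved. The work goes in short steps, Python scripts to look and compute and a tool call to move; the robot and the scene stay as the last step left them, time stands still between calls to the robot, and variables do not carry over. Pictures are saved under pics/ and viewed, and the job is handed in when it is done.

Besides the shell and the picture viewer there is one more tool, called after ">>>" in YAML: its name, and indented under it one key for each argument. send_rows: Moves the arm, as the interface text tells. Its arguments: {"type":"object","properties":{"series":{"type":"string"},"force":{"type":"number"}},"required":["series"]}

```bash
mkdir -p pics; ls
python3 - <<'E'
from workcell import monitor,cams,bot
import cv2
print(monitor.observe())
for n in ["scene","side","wrist"]:
    print(n,cams.get_calibration(n))
    cv2.imwrite(f"pics/{n}0.png",cams.grab_frame(n)[:,:,::-1])
E
```

```text
pics
{'clock': 0.0, 'qpos': array([-1.17118085,  0.52204213, -0.03634091,  1.59997249,  0.0212071 ,
        1.02110723, -0.1127967 ]), 'qd': array([-1.56859688e-03,  3.17116958e-04,  2.57918456e-05,  1.43936394e-03,
       -7.07311723e-04, -1.36132085e-03,  4.92867976e-04]), 'joint_efforts': array([-6.76817835e-04, -9.27104759e+01,  1.97895348e+00, -3.69936526e+01,
        1.76397135e-02,  8.20394838e-03, -4.08346602e-05]), 'position': array([0.28282379, 0.5569625 , 0.21622079]), 'tool_rot': array([-1.57087681e+00,  1.14111779e-03,  1.10098891e+00]), 'force': array([-0.33436803,  0.52735775, -0.51216945]), 'moment': array([ 0.06036631, -0.02184816, -0.00222375]), 'grip_width': 0.08525961524974025}
scene {'mtx': array([[464.13438547,   0.        , 321.20417509],
       [  0.        , 464.13438547, 242.82049761],
       [  0.        ,   0.        ,   1.        ]]), 'origin': array([ 0.89329396, -0.32893156,  0.86465425]), 'attitude': array([-2.54507154, -0.01156758,  0.74172581])}
side {'mtx': array([[509.31386448,   0.        , 315.78704684],
       [  0.        , 509.31386448, 239.04600103],
       [  0.        ,   0.        ,   1.        ]]), 'origin': array([ 0.48867178, -0.73723546,  0.82185307]), 'attitude': array([-2.31785212,  0.01258846, -0.07697658])}
wrist {'mtx': array([[357.34543656,   0.        , 319.655324  ],
       [  0.        , 357.34543656, 238.39243157],
       [  0.        ,   0.        ,   1.        ]]), 'origin': array([0.21459872, 0.59210094, 0.37317991]), 'attitude': array([2.84122459e+00, 1.02177374e-03, 1.10168134e+00])}
```

View pics/scene0.png

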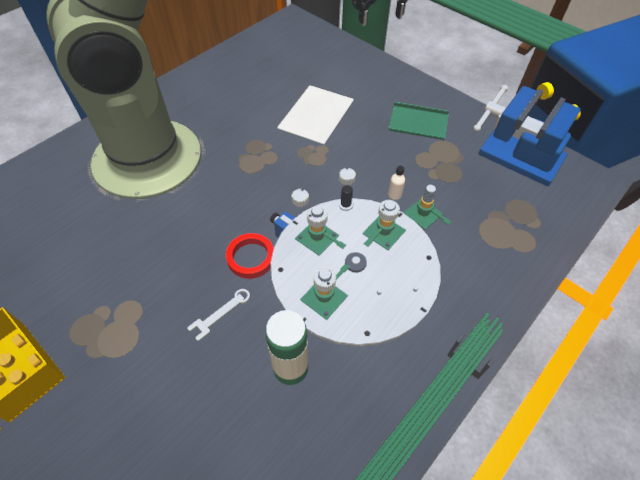

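View pics/side0.png

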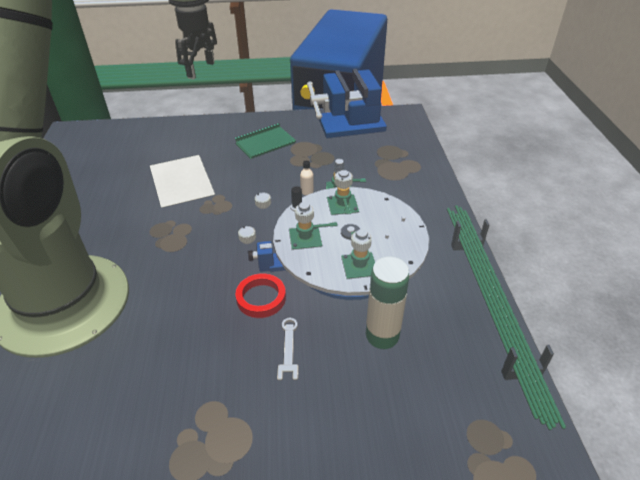

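View pics/wrist0.png

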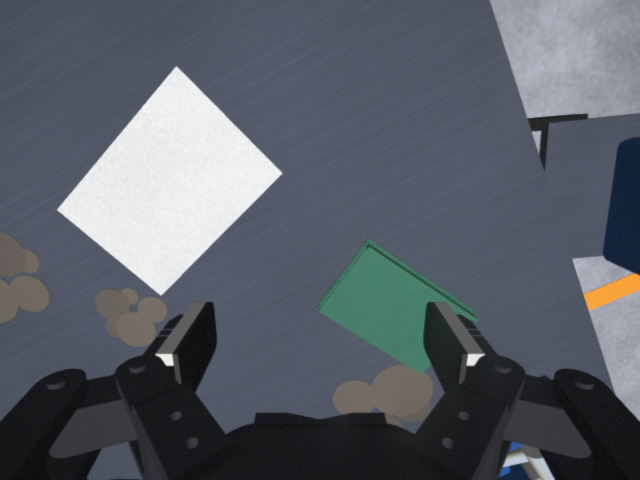

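```bash
cat > h.py <<'E'
import numpy as np,cv2
from scipy.spatial.transform import Rotation as R
from workcell import monitor,cams,bot
def ray(cal,uv):
    uv=np.atleast_2d(uv).astype(float)
    d=np.c_[uv,np.ones(len(uv))]@np.linalg.inv(cal["mtx"]).T
    return d@R.from_euler("xyz",cal["attitude"]).as_matrix().T
def onz(cal,uv,z):
    d=ray(cal,uv); o=cal["origin"]
    return o+d*((z-o[2])/d[:,2])[:,None]
def proj(cal,p):
    q=(np.atleast_2d(p)-cal["origin"])@R.from_euler("xyz",cal["attitude"]).as_matrix()
    q=q@cal["mtx"].T
    return q[:,:2]/q[:,2:]
def tri(cs,uvs):
    A=np.zeros((3,3));b=np.zeros(3)
    for c,u in zip(cs,uvs):
        d=ray(c,u)[0];d/=np.linalg.norm(d);M=np.eye(3)-np.outer(d,d);A+=M;b+=M@c["origin"]
    return np.linalg.solve(A,b)
E
python3 - <<'E'
from h import *
from scipy.optimize import least_squares
cen={}
for n in ["scene","side"]:
    im=cv2.imread(f"pics/{n}0.png");cal=cams.get_calibration(n)
    hsv=cv2.cvtColor(im,cv2.COLOR_BGR2HSV)
    m=((hsv[...,2]>150)&(hsv[...,1]<50)).astype(np.uint8)*255
    k,l,s,c=cv2.connectedComponentsWithStats(m)
    seed=(400,290) if n=="scene" else (400,250)
    i=l[seed[1],seed[0]];print(n,s[i])
    mm=(l==i).astype(np.uint8)
    ct=max(cv2.findContours(mm,0,1)[0],key=cv2.contourArea)
    h=cv2.convexHull(ct)[:,0]
    p=onz(cal,ct[:,0],0.072)[:,:2]
    c0=onz(cal,h,0.072)[:,:2].mean(0)
    f=lambda q:np.hypot(*(p-q[:2]).T)-.17
    r=least_squares(f,c0,loss="cauchy",f_scale=.001)
    print(r.x,np.median(abs(f(r.x))),(abs(f(r.x))<.002).mean())
    big=cv2.resize(im[140:380,200:520] if n=="scene" else im[150:360,220:500],None,fx=2.5,fy=2.5,interpolation=cv2.INTER_CUBIC)
    cv2.imwrite(f"pics/{n}_big.png",big)
E
```

```text
scene [  266   198   175   149 17263]
[0.61956458 0.08384267] 0.0012509564550793606 0.6629422718808193
side [  273   169   156   124 10205]
[0.61785568 0.08311276] 0.0034372828406406264 0.3894080996884735
```

View pics/scene_big.png

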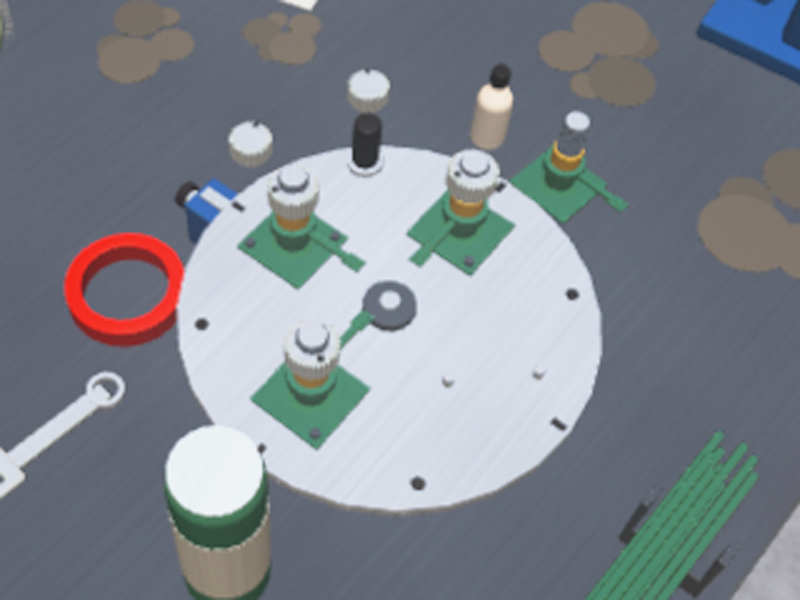

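View pics/side_big.png

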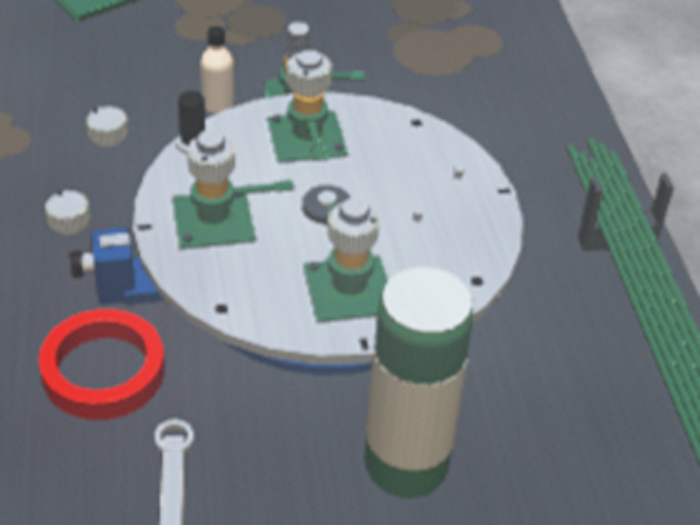

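Run:
```python
from h import *
S=cams.get_calibration("scene");D=cams.get_calibration("side")
s=lambda x,y:(x/2.5+200,y/2.5+140)
d=lambda x,y:(x/2.5+220,y/2.5+150)
ax=np.array([.619,.0835])
def rep(n,p):
    v=p[:2]-ax;print(n,p.round(4),"r",np.hypot(*v).round(4),"ang",np.degrees(np.arctan2(v[1],v[0])).round(1))
for n,a,b,z in [("head_w",(294,177),(211,143),.164),("head_y",(475,160),(309,60),.164),("head_-y",(312,335),(355,211),.164),("handle",(367,120),(191,97),.139),
  ("hub",(390,299),(327,203),.08),("can",(217,464),(427,298),.19),("bottle",(501,74),(216,36),.095),("wait",(577,121),(298,30),.092),("sp1",(250,140),(67,208),.026),("sp2",(369,88),(107,122),.026),("tape",(125,288),(102,360),.024),("knob",(187,194),(76,263),.04)]:
    rep(n+" S",onz(S,s(*a),z)[0]);rep(n+" D",onz(D,d(*b),z)[0]);rep(n+" T",tri([S,D],[s(*a),d(*b)]))
```

```text
head_w S [0.5227 0.0773 0.164 ] r 0.0965 ang -176.3
head_w D [0.5193 0.0691 0.164 ] r 0.1008 ang -171.8
head_w T [0.519  0.0815 0.1551] r 0.1 ang -178.8
head_y S [0.614  0.1853 0.164 ] r 0.102 ang 92.8
head_y D [0.6123 0.1764 0.164 ] r 0.0931 ang 94.1
head_y T [0.6127 0.1887 0.157 ] r 0.1054 ang 93.4
head_-y S [ 0.6269 -0.0169  0.164 ] r 0.1007 ang -85.5
head_-y D [ 0.6243 -0.0233  0.164 ] r 0.1069 ang -87.2
head_-y T [ 0.6251 -0.0147  0.1572] r 0.0984 ang -86.4
handle S [0.5131 0.1764 0.139 ] r 0.1409 ang 138.8
handle D [0.5067 0.1655 0.139 ] r 0.139 ang 143.9
handle T [0.5065 0.1853 0.125 ] r 0.1517 ang 137.8
hub S [0.6182 0.0876 0.08  ] r 0.0041 ang 100.7
hub D [0.6188 0.0804 0.08  ] r 0.0031 ang -93.1
hub T [0.6184 0.0881 0.0754] r 0.0046 ang 97.0
can S [ 0.656  -0.1381  0.19  ] r 0.2247 ang -80.5
can D [ 0.6553 -0.1437  0.19  ] r 0.2301 ang -80.9
can T [ 0.6556 -0.138   0.1855] r 0.2245 ang -80.6
bottle S [0.5427 0.3308 0.095 ] r 0.2588 ang 107.1
bottle D [0.5377 0.3216 0.095 ] r 0.2516 ang 108.9
bottle T [0.538  0.3401 0.0832] r 0.269 ang 107.5
wait S [0.624  0.3343 0.092 ] r 0.2508 ang 88.9
wait D [0.6208 0.3287 0.092 ] r 0.2452 ang 89.6
wait T [0.6219 0.3399 0.0848] r 0.2564 ang 89.4
sp1 S [0.3897 0.1615 0.026 ] r 0.2422 ang 161.2
sp1 D [0.3859 0.155  0.026 ] r 0.2438 ang 162.9
sp1 T [0.3843 0.1668 0.016 ] r 0.2491 ang 160.5
sp2 S [0.4286 0.2874 0.026 ] r 0.279 ang 133.0
sp2 D [0.4233 0.2813 0.026 ] r 0.2783 ang 134.7
sp2 T [0.4223 0.2957 0.0147] r 0.2893 ang 132.8
tape S [ 0.4246 -0.0292  0.024 ] r 0.2247 ang -149.9
tape D [ 0.4187 -0.034   0.024 ] r 0.2322 ang -149.6
tape T [ 0.4181 -0.025   0.0132] r 0.2283 ang -151.6
knob S [0.4005 0.0701 0.04  ] r 0.2189 ang -176.5
knob D [0.3972 0.0664 0.04  ] r 0.2225 ang -175.6
knob T [0.3964 0.0734 0.0332] r 0.2228 ang -177.4
```

```bash
cat >> h.py <<'E'
def rel(p,yaw,verbose=True):
    o=monitor.observe();Rm=R.from_euler("xyz",o["tool_rot"])
    t=Rm.inv().apply(np.array(p)-o["position"])*1000
    w=(Rm.inv()*R.from_euler("xyz",[-np.pi/2,0,yaw])).as_rotvec()
    print("rot",w.round(4),"mm",t.round(2),"pos",o["position"].round(4),"rpy",o["tool_rot"].round(4),"q",o["qpos"].round(3))
    return w,t
E
python3 -c "
from h import *
rel([.507,.185,.26],-.4)"
```

```text
rot [ 7.000e-04  1.501e+00 -6.000e-04] mm [-230.3   -43.39 -368.3 ] pos [0.2829 0.557  0.2164] rpy [-1.5709e+00  8.0000e-04  1.1010e+00] q [-1.171  0.522 -0.036  1.6    0.021  1.021 -0.113]
```

>>> send_rows:
  series: "0 0.02 0 -2 -5 -4 1;0 0.08 0 -12 -15 -20 1;0 0.18 0 -27 -28 -44 1;0 0.29 0 -45 -43 -71 1;0 0.4 0 -62 -43 -98 1;0 0.51 0 -78 -43 -125 1;0 0.62 0 -95 -43 -152 1;0 0.73 0 -112 -43 -179 1;0 0.84 0 -129 -43 -206 1;0 0.95 0 -146 -43 -233 1;0 1.06 0 -163 -43 -260 1;0 1.17 0 -180 -43 -287 1;0 1.28 0 -197 -43 -314 1;0 1.38 0 -212 -43 -340 1;0 1.45 0 -223 -43 -357 1;0 1.49 0 -229 -43 -366 1;0 1.5 0 -230 -43 -368 1;0 1.5 0 -230 -43 -368 1"

```text
clock: 1.65
position: [0.5067, 0.186, 0.2597]
tool_rot: [-1.571, 0.0, -0.398]
force: [0.5, 0.8, 0.6]
grip_width: 0.0852
```

Run:
```python
from h import *
c=cams.get_calibration("wrist");im=cams.grab_frame("wrist")
cv2.imwrite("pics/w1.png",im[:,:,::-1]);np.savez("w1.npz",**c)
rel([.507,.185,.26],-.4);print(monitor.observe()["clock"])
A=np.array([.619,.086])
for a in [3.5,93.5,138.5,183.5,273.5]:
    r=.15 if a==138.5 else .1;z=.139 if a==138.5 else .164
    print(a,proj(c,[*(A+r*np.array([np.cos(np.radians(a)),np.sin(np.radians(a))])),z]))
```

```text
rot [-0.0002  0.0037 -0.0007] mm [ 1.26 -0.33 -1.45] pos [0.5064 0.1868 0.2597] rpy [-1.5706e+00  7.0000e-04 -3.9630e-01] q [-0.773  0.362  0.411  1.79  -0.167  1.024 -0.694]
1.7
3.5 [[633.96285886 241.2590371 ]]
93.5 [[460.42267131 179.78743103]]
138.5 [[321.32421435 227.17930161]]
183.5 [[385.5559328  344.69824367]]
273.5 [[539.77264262 390.93682577]]
```

View pics/w1.png

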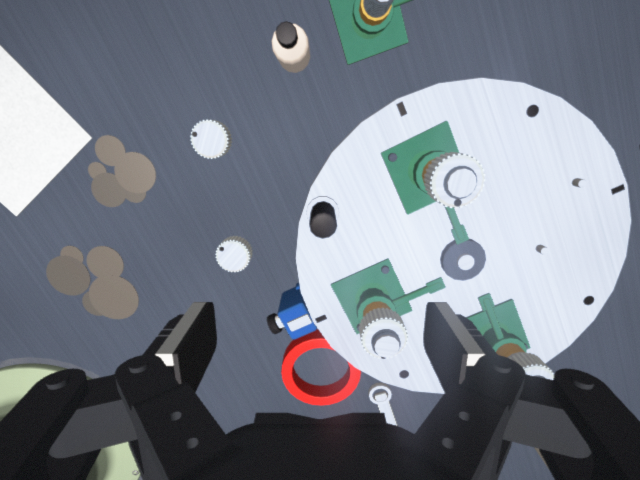

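```bash
python3 - <<'E'
from h import *
from scipy.optimize import least_squares
c=dict(np.load("w1.npz"));im=cv2.imread("pics/w1.png")
hsv=cv2.cvtColor(im,cv2.COLOR_BGR2HSV)
m=((hsv[...,2]>170)&(hsv[...,1]<50)).astype(np.uint8)
k,l,s,_=cv2.connectedComponentsWithStats(m)
i=l[200,540];print(s[i])
ct=max(cv2.findContours((l==i).astype(np.uint8),0,1)[0],key=cv2.contourArea)[:,0]
p=onz(c,ct,.072)[:,:2]
f=lambda q:np.hypot(*(p-q[:2]).T)-.17
r=least_squares(f,[.619,.086],loss="cauchy",f_scale=.0007);A=r.x
print(A,(abs(f(A))<.001).mean())
def rep(n,uv,z):
    q=onz(c,uv,z)[0];v=q[:2]-A;print(n,q.round(4),np.hypot(*v).round(4),np.degrees(np.arctan2(v[1],v[0])).round(2))
rep("handle",(322,222),.139)
rep("heady",(461,182),.164)
rep("headw",(386.5,344),.164)
rep("ax",(466,261.5),.08)
for uv in [(402,108.5),(618,188.5),(321,318)]:rep("slot",uv,.072)
E
python3 - <<'E'
import cv2
im=cv2.imread("pics/w1.png")
cv2.imwrite("pics/w1b.png",cv2.resize(im[60:400,270:640],None,fx=2,fy=1.75))
E
```

```text
[  296    78   335   316 63175]
[0.61820489 0.08236615] 0.3562901744719926
handle [0.5088 0.1892 0.139 ] 0.1529 135.69
heady [0.6128 0.1842 0.164 ] 0.1019 93.02
headw [0.5201 0.0802 0.164 ] 0.0981 -178.74
ax [0.621  0.0809 0.08  ] 0.0031 -27.17
slot [0.6103 0.2429 0.072 ] 0.1607 92.81
slot [0.7793 0.093  0.072 ] 0.1615 3.77
slot [0.46   0.0742 0.072 ] 0.1584 -177.03
```

View pics/w1b.png

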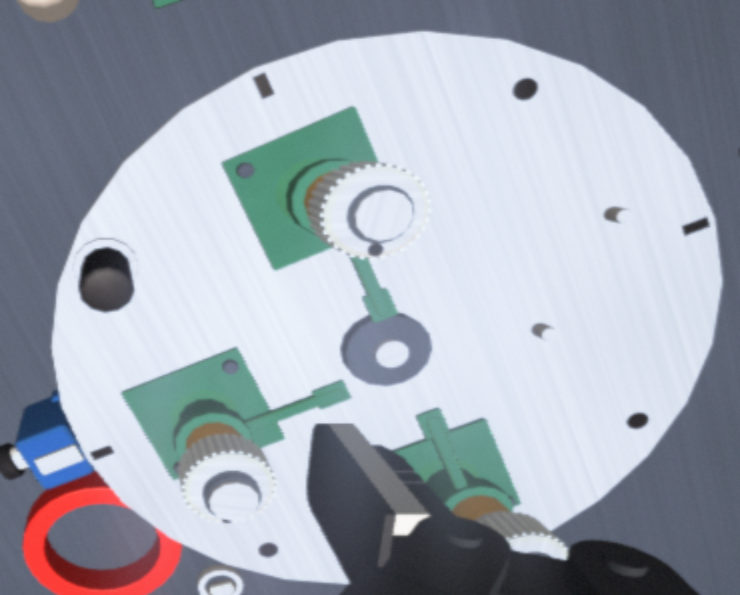

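```bash
python3 -c "
from h import *
rel([.5073,.1833,.113],-.4)"
```

```text
rot [-0.0002  0.0037 -0.0007] mm [  2.29 146.67  -2.92] pos [0.5064 0.1868 0.2597] rpy [-1.5706e+00  7.0000e-04 -3.9630e-01] q [-0.773  0.362  0.411  1.79  -0.167  1.024 -0.694]
```

>>> send_rows:
  series: "0 0 0 2 8 -3 1;0 0 0 2 25 -3 1;0 0 0 2 45 -3 1;0 0 0 2 65 -3 1;0 0 0 2 85 -3 1;0 0 0 2 105 -3 1;0 0 0 2 125 -3 1;0 0 0 2 140 -3 1;0 0 0 2 147 -3 1;0 0 0 2 147 -3 1"

```text
clock: 2.53
position: [0.5065, 0.1823, 0.1113]
tool_rot: [-1.573, 0.002, -0.397]
force: [-0.4, 0.9, -0.3]
grip_width: 0.0854
```

Run:
```python
from h import *
cv2.imwrite("pics/w2.png",cams.grab_frame("wrist")[:,:,::-1])
rel([.5073,.1833,.113],-.4);print(monitor.observe()["force"])
```

```text
rot [ 0.0008  0.0021 -0.0008] mm [-0.21 -0.6   0.96] pos [0.5071 0.1823 0.1124] rpy [-1.5716e+00  8.0000e-04 -3.9790e-01] q [-0.697  0.555  0.333  1.932 -0.271  0.699 -0.599]
[0.03326448 0.00323531 0.44842253]
```

View pics/w2.png

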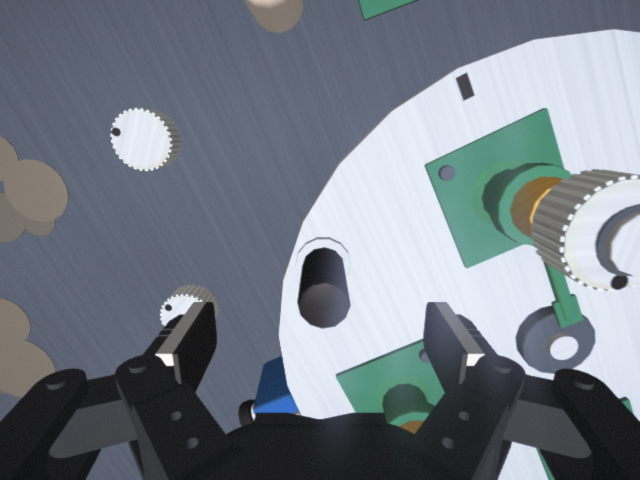

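>>> send_rows:
  series: "0 0 0 0 0 0 0.3;0 0 0 0 0 0 0.15;0 0 0 0 0 0 0;0 0 0 0 0 0 0;0 0 0 0 0 0 0;0 0 0 0 0 0 0;0 0 0 0 0 0 0;0 0 0 0 0 0 0"
  force: 50

```text
clock: 3.25
position: [0.5076, 0.182, 0.1128]
tool_rot: [-1.571, -0.0, -0.399]
force: [0.0, 0.4, -0.3]
grip_width: -0.0001
```

Run:
```python
from h import *
o=monitor.observe();p=o["position"];print(p,o["tool_rot"],o["force"],o["moment"],o["grip_width"])
A=np.array([.6195,.0837]);v=p[:2]-A
print(np.hypot(*v),np.degrees(np.arctan2(v[1],v[0])))
# arc rows: in tool frame, using ideal current pose
Rm=R.from_euler("xyz",o["tool_rot"])
n=28
from math import *
for i in range(1,n+1):
    s=i/n; th=radians(90)*(s-sin(2*pi*s)/(2*pi))
    c,sn=cos(th),sin(th)
    q=A+np.array([c*v[0]-sn*v[1],sn*v[0]+c*v[1]])
    t=Rm.inv().apply([*(q-p[:2]),0])*1000
    print(f"0 {-th:.3f} 0 {t[0]:.1f} 0 {t[2]:.1f} 0;",end="\n" if i==14 else "")
```

```text
[0.50763673 0.18203707 0.11284615] [-1.57077058e+00 -1.79956794e-05 -3.99043198e-01] [ 0.00895074  0.43510552 -0.26185621] [ 0.02916319 -0.0039749   0.00714501] -5.3830563155125524e-05
0.14894149807714097 138.6818554020247
0 -0.000 0 -0.0 0 -0.1 0;0 -0.004 0 -0.2 0 -0.5 0;0 -0.012 0 -0.6 0 -1.8 0;0 -0.029 0 -1.3 0 -4.1 0;0 -0.055 0 -2.4 0 -7.9 0;0 -0.093 0 -3.8 0 -13.3 0;0 -0.143 0 -5.3 0 -20.6 0;0 -0.205 0 -6.6 0 -29.8 0;0 -0.280 0 -7.5 0 -40.8 0;0 -0.366 0 -7.5 0 -53.6 0;0 -0.461 0 -6.2 0 -67.8 0;0 -0.565 0 -3.3 0 -82.9 0;0 -0.674 0 1.5 0 -98.4 0;0 -0.785 0 8.0 0 -113.7 0;
0 -0.897 0 16.3 0 -128.2 0;0 -1.006 0 25.8 0 -141.3 0;0 -1.110 0 36.2 0 -152.7 0;0 -1.205 0 46.7 0 -162.2 0;0 -1.291 0 57.0 0 -169.9 0;0 -1.366 0 66.4 0 -175.9 0;0 -1.428 0 74.5 0 -180.3 0;0 -1.478 0 81.2 0 -183.4 0;0 -1.516 0 86.4 0 -185.6 0;0 -1.542 0 90.1 0 -187.0 0;0 -1.558 0 92.4 0 -187.8 0;0 -1.567 0 93.6 0 -188.3 0;0 -1.570 0 94.1 0 -188.4 0;0 -1.571 0 94.1 0 -188.4 0;
```

Run:
```python
from h import *
np.savez("w3.npz",**cams.get_calibration("wrist"))
cv2.imwrite("pics/w3.png",cams.grab_frame("wrist")[:,:,::-1])
c=cams.get_calibration("wrist");o=monitor.observe()
p=o["position"]
for z in (.101,.112,.121): print(z,proj(c,[*p[:2],z]))
```

```text
0.101 [[321.80534971 282.33350946]]
0.112 [[321.92919197 291.72387935]]
0.121 [[322.04228295 300.29903075]]
```

View pics/w3.png

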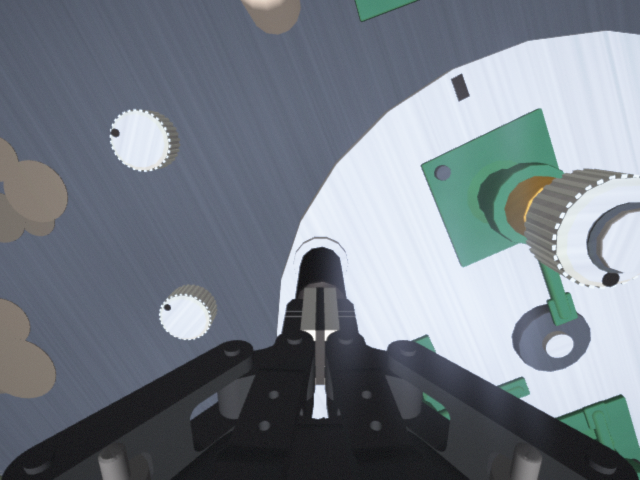

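Run:
```python
from h import *
c=dict(np.load("w3.npz"))
o=monitor.observe();print(o["position"],c["origin"],c["attitude"])
for uv,z in [((321,250),.077),((323,307),.139),((323,307),.12),((460,88),.072),((558,345),.08)]: print(uv,z,onz(c,uv,z))
Rm=R.from_euler("xyz",o["tool_rot"])
print(Rm.inv().apply(c["origin"]-o["position"]))
cv2.imwrite("pics/w3b.png",cv2.resize(cv2.imread("pics/w3.png")[210:410,200:440],None,fx=3,fy=3))
for n in("scene","side"):
    cv2.imwrite(f"pics/{n}3.png",cv2.resize(cams.grab_frame(n)[100:300,220:460,::-1],None,fx=3,fy=3))
```

```text
[0.50764166 0.18202898 0.11281055] [0.53612697 0.25243444 0.26972935] [ 2.84101789e+00  2.71265922e-04 -3.98346854e-01]
(321, 250) 0.077 [[0.51092431 0.19070616 0.077     ]]
(323, 307) 0.139 [[0.51028521 0.18761005 0.139     ]]
(323, 307) 0.12 [[0.50652941 0.17818857 0.12      ]]
(460, 88) 0.072 [[0.60988271 0.24243692 0.072     ]]
(558, 345) 0.08 [[0.62128874 0.07864835 0.08      ]]
[-0.00110688 -0.15691995  0.07593916]
```

View pics/w3b.png

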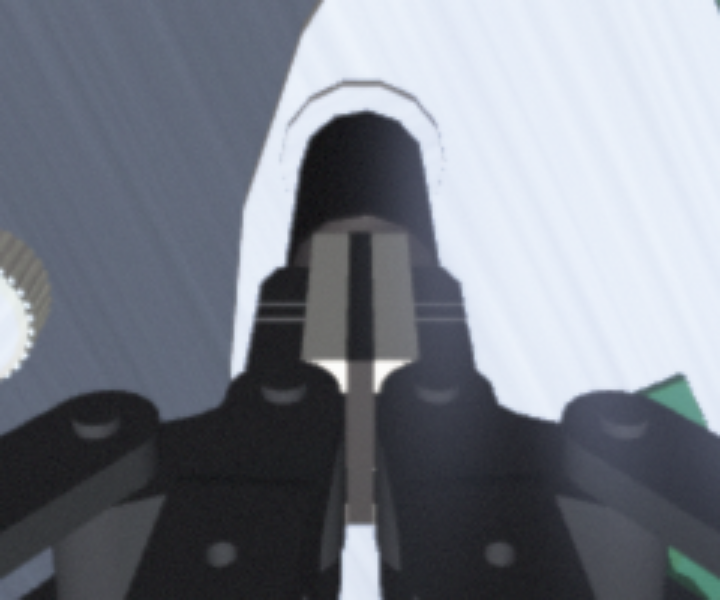

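View pics/scene3.png

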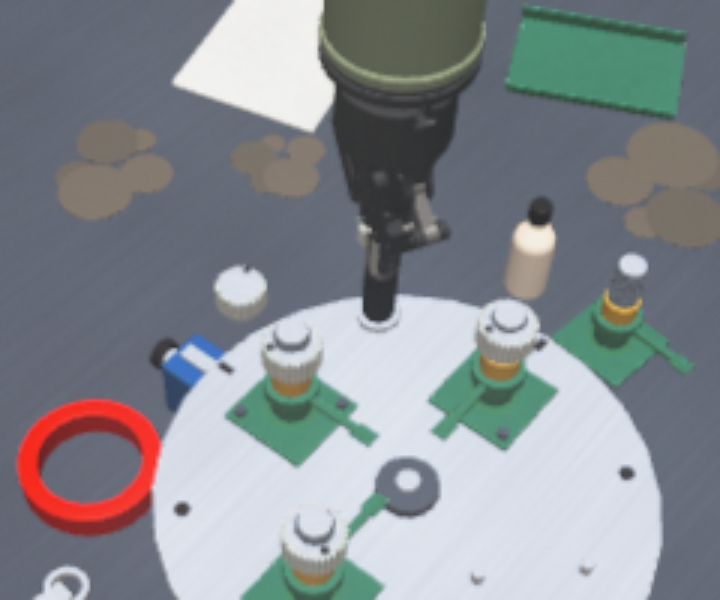

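View pics/side3.png

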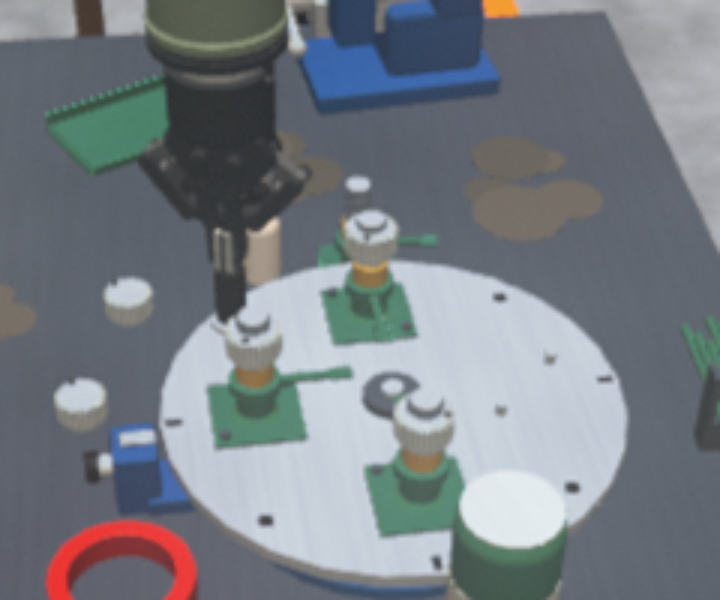

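Run:
```python
from h import *
S=cams.get_calibration("scene");D=cams.get_calibration("side")
p=monitor.observe()["position"]
print(tri([S,D],[(346,191.7),(295.3,189.3)]))
for z in (.077,.101,.139):
  q=[*p[:2],z]
  print(z,(proj(S,q)-[220,100])*3,(proj(D,q)-[220,100])*3)
# hub and known checks
for q in ([.6195,.0837,.08],[.5197,.0778,.164],[.6135,.1835,.164]):
  print(q,(proj(S,q)-[220,100])*3,(proj(D,q)-[220,100])*3)
```

```text
[0.50639185 0.18270481 0.1215024 ]
0.077 [[374.89477977 312.17571277]] [[232.45027801 317.6562326 ]]
0.101 [[376.71419617 290.88886257]] [[231.28419995 293.14463646]]
0.139 [[379.74902678 255.38188089]] [[229.36956188 252.89790093]]
[0.6195, 0.0837, 0.08] [[405.72135288 483.50325199]] [[392.73264908 390.51107576]]
[0.5197, 0.0778, 0.164] [[289.8664818  329.38670765]] [[253.07060316 313.54133424]]
[0.6135, 0.1835, 0.164] [[507.61963061 313.19500409]] [[371.31759999 216.27732305]]
```

>>> send_rows:
  series: "0 0 0 0 -8 0 0;0 0 0 0 -30 0 0;0 0 0 0 -52 0 0;0 0 0 0 -60 0 0;0 0 0 0 -60 0 0"

```text
clock: 3.82
position: [0.5086, 0.1824, 0.175]
tool_rot: [-1.568, -0.002, -0.399]
force: [0.8, 0.9, 1.2]
grip_width: -0.0001
```

Run:
```python
from h import *
S=cams.get_calibration("scene");D=cams.get_calibration("side")
o=monitor.observe();p=o["position"];print(p,o["grip_width"])
for n,c in(("scene",S),("side",D)):
    im=cams.grab_frame(n)[80:240,240:400,::-1].copy()
    u=proj(c,p)[0]-[240,80];v=proj(c,p-[0,0,.011])[0]-[240,80];print(n,u*3.7,v*3.7)
    cv2.imwrite(f"pics/{n}4.png",cv2.resize(im,None,fx=3.7,fy=3.7,interpolation=cv2.INTER_CUBIC))
c=cams.get_calibration("wrist");cv2.imwrite("pics/w4.png",cams.grab_frame("wrist")[:,:,::-1])
print(proj(c,p),proj(c,p-[0,0,.011]))
```

```text
[0.50857735 0.18241326 0.17496583] -0.00014792998651071598
scene [399.93296617 345.28871303] [398.73500661 359.09553674]
side [208.12089803 336.33392082] [208.83545509 351.57708643]
[[323.86011017 293.29840074]] [[323.62133099 283.66126054]]
```

View pics/scene4.png

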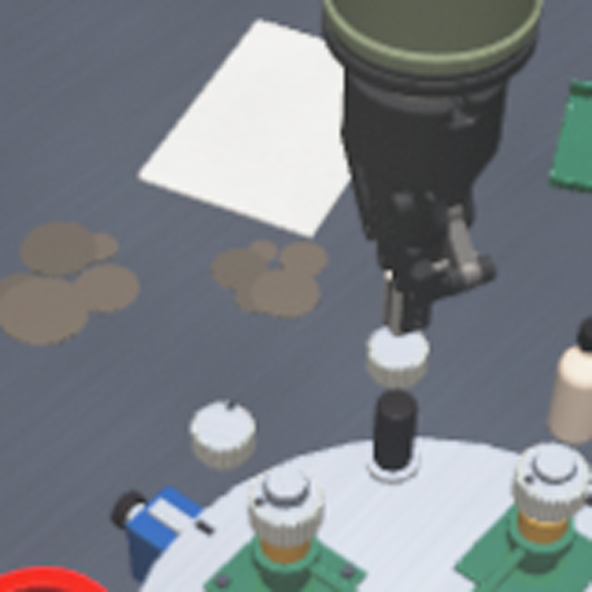

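View pics/side4.png

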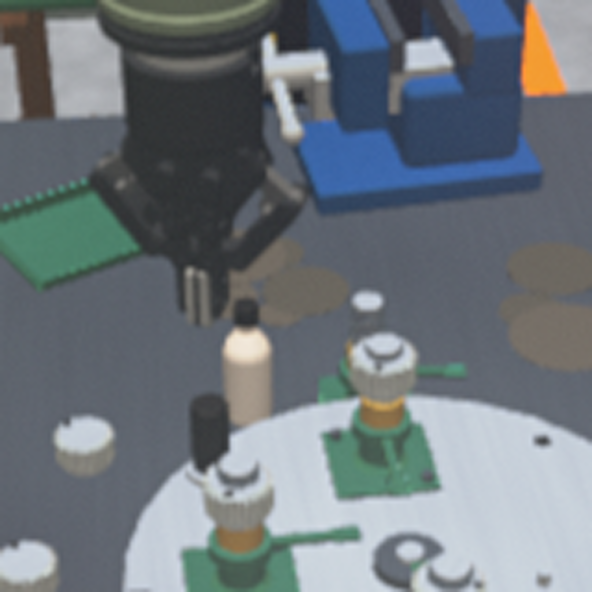

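View pics/w4.png

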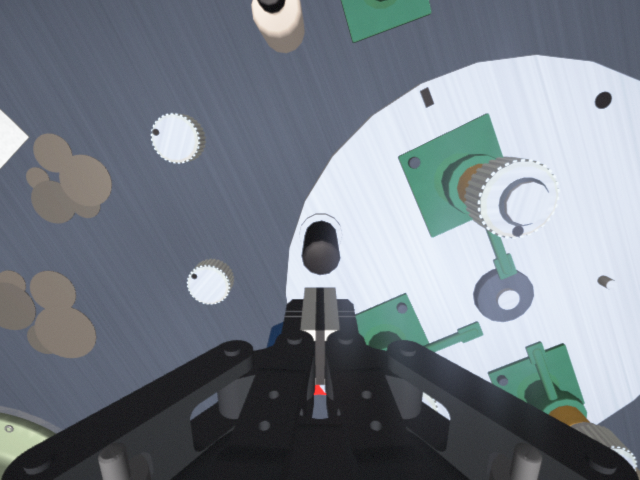

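Run:
```python
from h import *
S=cams.get_calibration("scene");D=cams.get_calibration("side");W=cams.get_calibration("wrist")
o=monitor.observe();p=o["position"];Rm=R.from_euler("xyz",o["tool_rot"])
def lo(c,uv):
    return Rm.inv().apply(c["origin"]-p)*1000,Rm.inv().apply(ray(c,uv)[0])
for n,c,uv in [("W",W,(320,288)),("S",S,(405/3.7+240,331/3.7+80)),("D",D,(203/3.7+240,322/3.7+80))]:
    a,d=lo(c,uv)
    for zp in (-11,0,11):
        print(n,"z",zp,(a+d*(zp-a[2])/d[2]).round(1))
    print(n,"x0",(a+d*(-a[0])/d[0]).round(1))
print(tri([S,D],[(405/3.7+240,331/3.7+80),(203/3.7+240,322/3.7+80)]),p)
```

```text
W z -11 [ -0.9  28.5 -11. ]
W z 0 [-0.9  5.   0. ]
W z 11 [ -0.9 -18.4  11. ]
W x0 [   0.   863.4 -402.5]
S z -11 [ 25.3 -42.7 -11. ]
S z 0 [  6.6 -19.6   0. ]
S z 11 [-12.2   3.4  11. ]
S x0 [  0.  -11.6   3.9]
D z -11 [  3.  -21.2 -11. ]
D z 0 [ -1.4 -13.    0. ]
D z 11 [-5.8 -4.8 11. ]
D x0 [  0.  -15.6  -3.5]
[0.50639422 0.1885948  0.18051933] [0.50724198 0.18202644 0.17222477]
```

```bash
python3 -c "
from h import *
rel([.509,.186,.098],-.4)"
```

```text
rot [ 0.0005  0.0012 -0.0005] mm [ 0.12 74.22  4.38] pos [0.5072 0.182  0.1722] rpy [-1.5713e+00  5.0000e-04 -3.9880e-01] q [-0.731  0.468  0.376  1.887 -0.227  0.828 -0.636]
```

>>> send_rows:
  series: "0 0 0 0 0 0 1;0 0 0 0 0 1 1;0 0 0 0 0 2 1;0 0 0 0 0 3 1;0 0 0 0 0 4 1;0 0 0 0 0 4 1;0 0 0 0 8 4 1;0 0 0 0 22 4 1;0 0 0 0 38 4 1;0 0 0 0 52 4 1;0 0 0 0 64 4 1;0 0 0 0 71 4 1;0 0 0 0 74 4 1;0 0 0 0 74 4 1;0 0 0 0 74 4 1;0 0 0 0 74 4 1"

```text
clock: 5.3
position: [0.5095, 0.1858, 0.0994]
tool_rot: [-1.57, -0.001, -0.399]
force: [0.5, 0.0, 0.1]
grip_width: 0.0858
```

Run:
```python
from h import *
o=monitor.observe();p=o["position"];print(p,o["grip_width"],o["force"],o["moment"])
for n in("scene","side"):
    im=cams.grab_frame(n)[80:240,240:400,::-1].copy()
    cv2.imwrite(f"pics/{n}5.png",cv2.resize(im,None,fx=3.7,fy=3.7,interpolation=cv2.INTER_CUBIC))
cv2.imwrite("pics/w5.png",cams.grab_frame("wrist")[:,:,::-1])
```

```text
[0.50954032 0.18584107 0.09938964] 0.0857533715085683 [0.5327101  0.01062058 0.06025946] [-0.01628642 -0.01241614 -0.01090044]
```

View pics/scene5.png

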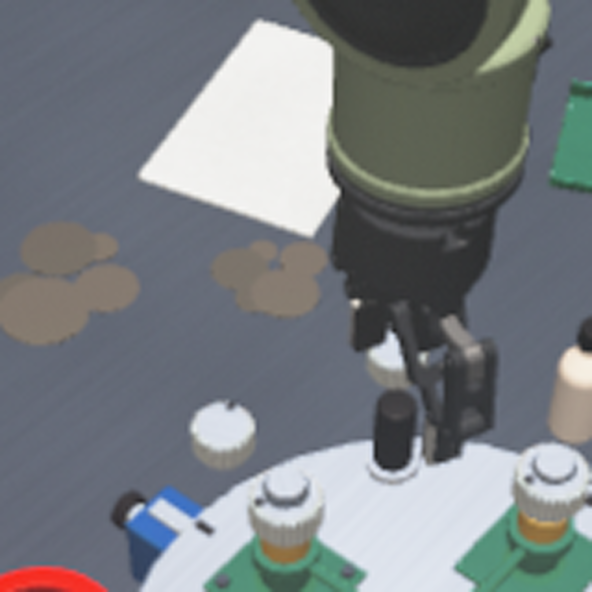

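View pics/side5.png

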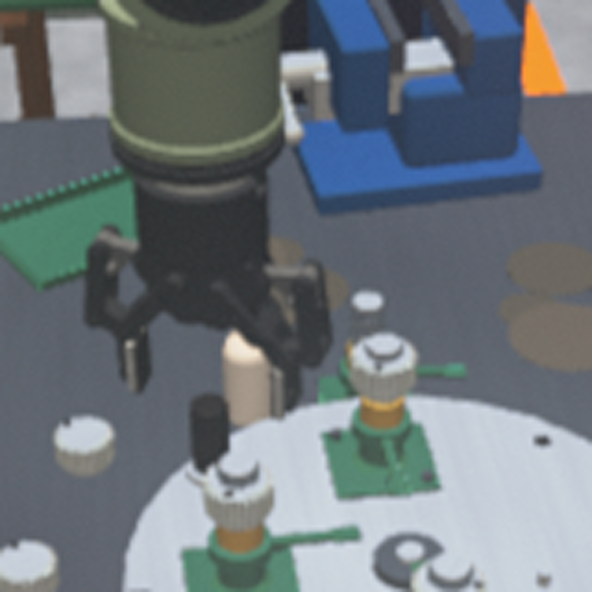

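View pics/w5.png

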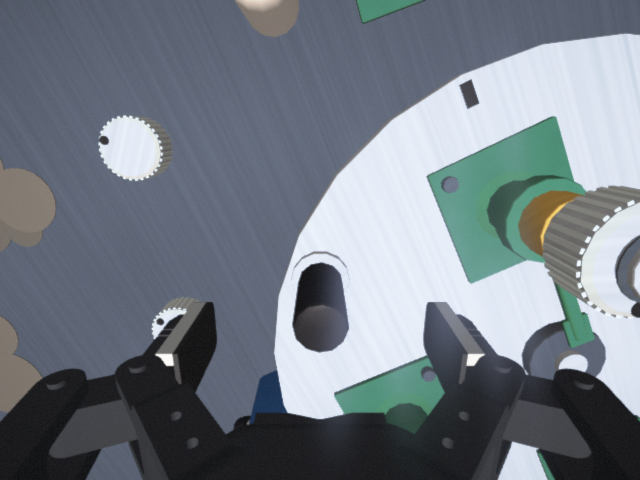

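Run:
```python
from h import *
S=cams.get_calibration("scene");D=cams.get_calibration("side")
o=monitor.observe();p=o["position"];Rm=R.from_euler("xyz",o["tool_rot"])
f=lambda x,y:(x/3.7+240,y/3.7+80)
for n,a,b in [("fingR",(440,457),(283,414)),("fingL",(362,345),(135,388)),("handletop",(396,403),(209,406)),("handlebase",(394,465),(207,463)),("headw",(286,485),(240,470)),("heady",(553,463),(384,346))]:
    q=tri([S,D],[f(*a),f(*b)]);print(n,q.round(4),"tool mm",(Rm.inv().apply(q-p)*1000).round(1))
print("proj axis p at .139", (proj(S,[*p[:2],.139])-[240,80])*3.7,(proj(D,[*p[:2],.139])-[240,80])*3.7)
```

```text
fingR [0.551  0.1719 0.1232] tool mm [ 43.8 -23.9   3.3]
fingL [0.4625 0.207  0.1219] tool mm [-51.4 -22.7   1.2]
handletop [0.5067 0.1861 0.1216] tool mm [ -2.5 -22.4  -0.8]
handlebase [0.5065 0.1885 0.0705] tool mm [-3.7 28.8  1.2]
headw [0.52   0.0795 0.157 ] tool mm [ 51.1 -57.7 -93.9]
heady [0.6135 0.1853 0.1593] tool mm [ 96.2 -60.   39.9]
proj axis p at .139 [[401.29204853 386.75750339]] [[211.48911694 381.90168861]]
```

>>> send_rows:
  series: "0 0 0 0 6 0 1;0 0 0 0 13 0 1;0 0 0 0 18 0 1;0 0 0 0 20 0 1;0 0 0 0 20 0 1;0 0 0 0 20 0 0.3;0 0 0 0 20 0 0.1;0 0 0 0 20 0 0;0 0 0 0 20 0 0;0 0 0 0 20 0 0;0 0 0 0 20 0 0;0 0 0 0 20 0 0;0 0 0 0 20 0 0;0 0 0 0 20 0 0"
  force: 50

```text
clock: 6.62
position: [0.5097, 0.1856, 0.0792]
tool_rot: [-1.57, -0.001, -0.399]
force: [0.8, -2.1, 6.8]
grip_width: 0.0228
```

Run:
```python
from h import *
o=monitor.observe();p=o["position"];print(p,o["grip_width"],o["force"],o["moment"])
im=cams.grab_frame("scene")[80:240,240:400,::-1].copy()
cv2.imwrite("pics/scene6.png",cv2.resize(im,None,fx=3.7,fy=3.7,interpolation=cv2.INTER_CUBIC))
cv2.imwrite("pics/w6.png",cams.grab_frame("wrist")[:,:,::-1])
```

```text
[0.50969817 0.18558486 0.07915177] 0.02282399056747894 [ 0.80295853 -2.12467304  6.78147125] [-0.39741269 -0.32704837 -0.0607375 ]
```

View pics/w6.png

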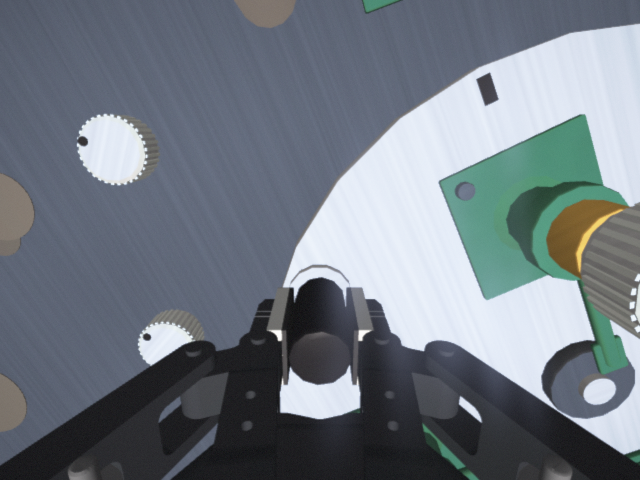

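View pics/scene6.png

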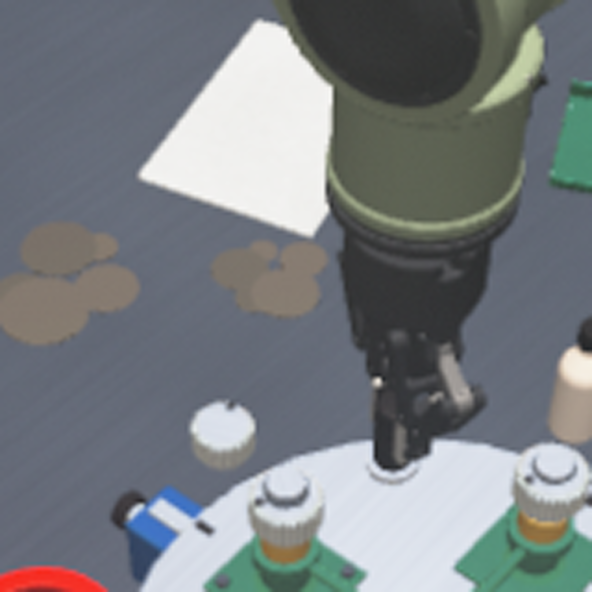

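Run:
```python
from h import *
from math import *
o=monitor.observe();p=o["position"];Rm=R.from_euler("xyz",[-pi/2,0,o["tool_rot"][2]])
A=np.array([.6195,.0837]);v=p[:2]-A;print(np.hypot(*v))
n=36
for i in range(2,n+1):
    s=i/n; th=radians(91)*(s-sin(2*pi*s)/(2*pi))
    c,sn=cos(th),sin(th)
    q=A+np.array([c*v[0]-sn*v[1],sn*v[0]+c*v[1]])
    t=Rm.inv().apply([*(q-p[:2]),0])*1000
    print(f"0 {-th:.3f} 0 {t[0]:.1f} 0 {t[2]:.1f} 0;",end="\n" if i==19 else "")
```

```text
0.14982639369778084
0 -0.002 0 -0.1 0 -0.3 0;0 -0.006 0 -0.3 0 -0.8 0;0 -0.014 0 -0.7 0 -2.0 0;0 -0.027 0 -1.3 0 -3.8 0;0 -0.046 0 -2.2 0 -6.5 0;0 -0.071 0 -3.3 0 -10.2 0;0 -0.104 0 -4.6 0 -14.9 0;0 -0.144 0 -5.9 0 -20.8 0;0 -0.192 0 -7.2 0 -27.8 0;0 -0.248 0 -8.3 0 -36.1 0;0 -0.311 0 -8.9 0 -45.5 0;0 -0.380 0 -8.9 0 -55.9 0;0 -0.455 0 -8.2 0 -67.1 0;0 -0.535 0 -6.4 0 -79.0 0;0 -0.619 0 -3.6 0 -91.3 0;0 -0.706 0 0.5 0 -103.6 0;0 -0.794 0 5.6 0 -115.7 0;0 -0.882 0 11.8 0 -127.4 0;
0 -0.969 0 18.9 0 -138.3 0;0 -1.053 0 26.6 0 -148.2 0;0 -1.133 0 34.8 0 -157.0 0;0 -1.208 0 43.0 0 -164.7 0;0 -1.278 0 51.1 0 -171.2 0;0 -1.340 0 58.8 0 -176.6 0;0 -1.396 0 65.9 0 -181.0 0;0 -1.444 0 72.2 0 -184.4 0;0 -1.484 0 77.6 0 -187.0 0;0 -1.517 0 82.1 0 -189.0 0;0 -1.542 0 85.6 0 -190.5 0;0 -1.561 0 88.3 0 -191.5 0;0 -1.574 0 90.1 0 -192.2 0;0 -1.582 0 91.2 0 -192.6 0;0 -1.586 0 91.8 0 -192.8 0;0 -1.588 0 92.1 0 -192.9 0;0 -1.588 0 92.1 0 -192.9 0;
```

>>> send_rows:
  series: "0 -0.006 0 -0.3 -1 -0.8 0;0 -0.027 0 -1.3 -1 -3.8 0;0 -0.071 0 -3.3 -1 -10.2 0;0 -0.144 0 -5.9 -1 -20.8 0;0 -0.192 0 -7.2 -1 -27.8 0;0 -0.248 0 -8.3 -1 -36.1 0;0 -0.311 0 -8.9 -1 -45.5 0;0 -0.38 0 -8.9 -1 -55.9 0;0 -0.455 0 -8.2 -1 -67.1 0;0 -0.535 0 -6.4 -1 -79 0;0 -0.619 0 -3.6 -1 -91.3 0;0 -0.706 0 0.5 -1 -103.6 0;0 -0.794 0 5.6 -1 -115.7 0;0 -0.86 0 10.2 -1 -124.5 0;0 -0.9 0 13.2 -1 -129.7 0;0 -0.92 0 14.8 -1 -132.3 0;0 -0.92 0 14.8 -1 -132.3 0"

```text
clock: 8.13
position: [0.471, 0.057, 0.0792]
tool_rot: [-1.571, 0.001, 0.521]
force: [2.6, -1.7, -16.6]
grip_width: 0.0225
```

Run:
```python
from h import *
from math import *
o=monitor.observe();p=o["position"];print(p,o["tool_rot"],o["force"],o["moment"],o["grip_width"],o["qpos"].round(2))
A=np.array([.6195,.0837]);v=p[:2]-A;a=degrees(atan2(v[1],v[0]))%360;print(np.hypot(*v),a)
Rm=R.from_euler("xyz",[-pi/2,0,o["tool_rot"][2]])
n=16
T=radians(228.4-a)
for i in range(1,n+1):
    s=i/n; th=T*(s-sin(2*pi*s)/(2*pi))
    c,sn=cos(th),sin(th)
    q=A+np.array([c*v[0]-sn*v[1],sn*v[0]+c*v[1]])
    t=Rm.inv().apply([*(q-p[:2]),0])*1000
    print(f"0 {-th:.3f} 0 {t[0]:.1f} 0 {t[2]:.1f} 0;",end="")
cv2.imwrite("pics/scene7.png",cams.grab_frame("scene")[:,:,::-1])
```

```text
[0.47097545 0.0569817  0.07921767] [-1.57074755e+00  1.34657173e-03  5.20786691e-01] [  2.6436232   -1.67092142 -16.62372855] [-0.26399697 -0.65746909 -0.0541302 ] 0.02250964738429769 [-0.27  0.51  0.04  2.1  -0.04  0.53  0.31]
0.15090861188850802 190.19795066351205
0 -0.001 0 -0.1 0 -0.2 0;0 -0.008 0 -0.4 0 -1.2 0;0 -0.027 0 -1.3 0 -3.9 0;0 -0.061 0 -2.8 0 -8.7 0;0 -0.110 0 -4.7 0 -16.0 0;0 -0.175 0 -6.7 0 -25.5 0;0 -0.251 0 -8.1 0 -36.9 0;0 -0.333 0 -8.8 0 -49.3 0;0 -0.416 0 -8.4 0 -61.7 0;0 -0.492 0 -7.1 0 -73.1 0;0 -0.556 0 -5.3 0 -82.7 0;0 -0.606 0 -3.6 0 -90.0 0;0 -0.640 0 -2.2 0 -94.9 0;0 -0.658 0 -1.3 0 -97.6 0;0 -0.666 0 -1.0 0 -98.6 0;0 -0.667 0 -0.9 0 -98.8 0;
```

View pics/scene7.png

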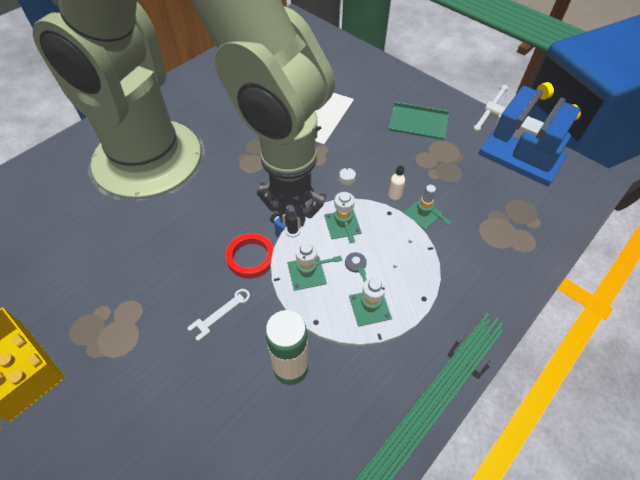

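>>> send_rows:
  series: "0 -0.008 0 -0.4 0.5 -1.2 0;0 -0.027 0 -1.3 1 -3.9 0;0 -0.061 0 -2.8 1 -8.7 0;0 -0.11 0 -4.7 1 -16 0;0 -0.175 0 -6.7 1 -25.5 0;0 -0.251 0 -8.1 1 -36.9 0;0 -0.333 0 -8.8 1 -49.3 0;0 -0.416 0 -8.4 1 -61.7 0;0 -0.492 0 -7.1 1 -73.1 0;0 -0.556 0 -5.3 1 -82.7 0;0 -0.606 0 -3.6 1 -90 0;0 -0.64 0 -2.2 1 -94.9 0;0 -0.658 0 -1.3 1 -97.6 0;0 -0.666 0 -1 1 -98.6 0;0 -0.667 0 -0.9 1 -98.8 0;0 -0.667 0 -0.9 1 -98.8 0;0 -0.667 0 -0.9 1 -98.8 0"

```text
clock: 9.6
position: [0.5185, -0.0297, 0.0791]
tool_rot: [-1.569, 0.003, 1.187]
force: [-10.1, -12.4, 10.1]
grip_width: 0.0226
```

Run:
```python
from h import *
from math import *
o=monitor.observe();p=o["position"];print(p,o["tool_rot"],o["force"],o["moment"],o["grip_width"],o["qpos"].round(2))
A=np.array([.6195,.0837]);v=p[:2]-A;a=degrees(atan2(v[1],v[0]))%360;print(np.hypot(*v),a)
```

```text
[ 0.51852462 -0.02974272  0.0791247 ] [-1.56941157  0.00293118  1.18667701] [-10.1481366  -12.37991485  10.11993521] [-2.32779616  1.89163485 -0.2070106 ] 0.022560804561090487 [ 0.05  0.56 -0.15  1.98  0.14  0.61  1.  ]
0.15187257299976178 228.32771648453922
```

>>> send_rows:
  series: "0 0 0 0 0 0 0.5;0 0 0 0 0 0 1;0 0 0 0 0 0 1;0 0 0 0 0 0 1;0 0 0 0 0 0 1;0 0 0 0 0 0 1;0 0 0 0 -10 0 1;0 0 0 0 -30 0 1;0 0 0 0 -60 0 1;0 0 0 0 -90 0 1;0 0 0 0 -120 0 1;0 0 0 0 -145 0 1;0 0 0 0 -160 0 1;0 0 0 0 -165 0 1;0 0 0 0 -165 0 1"

```text
clock: 10.85
position: [0.5202, -0.028, 0.2453]
tool_rot: [-1.573, -0.001, 1.188]
force: [0.2, 0.5, -1.0]
grip_width: 0.0858
```

Run:
```python
from h import *
np.savez("w8.npz",**cams.get_calibration("wrist"))
cv2.imwrite("pics/w8.png",cams.grab_frame("wrist")[:,:,::-1])
c=dict(np.load("w8.npz"))
for q in ([.5197,.0778,.164],[.6195,.0837,.08],[.52,-.0285,.139]): print(proj(c,q))
im=cams.grab_frame("scene")[150:350,200:460,::-1]
cv2.imwrite("pics/scene8.png",cv2.resize(im,None,fx=3,fy=3,interpolation=cv2.INTER_CUBIC))
print(monitor.observe())
```

```text
[[465.88002038 185.06935884]]
[[464.61431163 264.95679809]]
[[318.3577485  232.02534153]]
{'clock': 10.95, 'qpos': array([ 0.08329511,  0.32993993, -0.18277473,  1.83570997,  0.07076501,
        0.98292908,  1.05884279]), 'qd': array([-0.00115395,  0.01609495,  0.00129133,  0.00858709,  0.00201743,
       -0.00286321, -0.00162101]), 'joint_efforts': array([ 9.26049147e-02, -7.48500967e+01, -7.44071323e-01, -3.71384561e+01,
       -7.58814043e-03,  1.49087249e-01,  2.24312476e-02]), 'position': array([ 0.51941877, -0.02805531,  0.24330787]), 'tool_rot': array([-1.57013759e+00,  2.79301202e-04,  1.18799804e+00]), 'force': array([-0.24422934, -0.37640954,  0.47313244]), 'moment': array([-0.0065247 ,  0.01111946,  0.01989245]), 'grip_width': 0.08528199875467718}
```

View pics/w8.png

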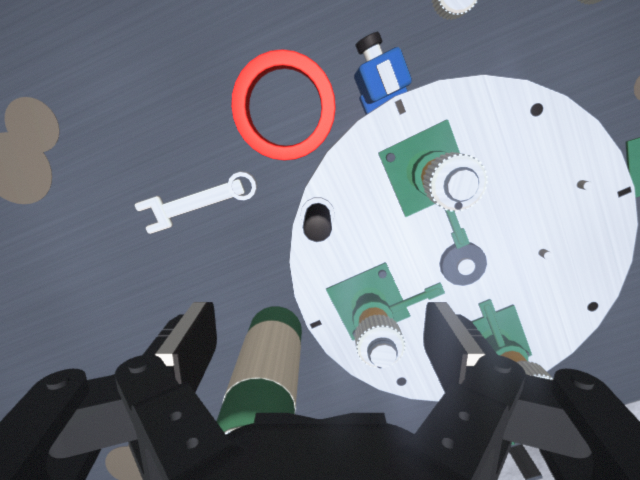

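View pics/scene8.png

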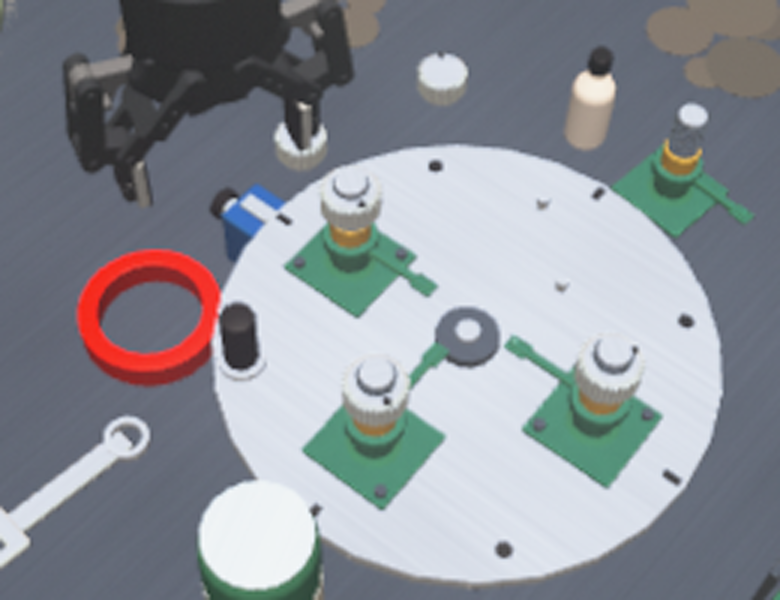

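Run:
```python
from h import *
c=dict(np.load("w8.npz"))
print(onz(c,(461.5,184),.164),onz(c,(467,267),.08))
q=[onz(c,u,.072)[0] for u in [(401,107),(625,191),(316,323)]];print(q)
print((q[0]-q[1])[:2],q[2]-q[1])
rel([.519,.079,.22],2.45)
cv2.imwrite("pics/w8b.png",cv2.resize(cv2.imread("pics/w8.png")[100:300,360:560],None,fx=3,fy=3,interpolation=cv2.INTER_CUBIC))
```

```text
[[0.51791612 0.07527593 0.164     ]] [[0.62242832 0.08529125 0.08      ]]
[array([0.46002239, 0.07285566, 0.072     ]), array([0.60766988, 0.2433964 , 0.072     ]), array([ 0.62903745, -0.07530955,  0.072     ])]
[-0.1476475  -0.17054074] [ 0.02136756 -0.31870595  0.        ]
rot [-7.000e-04 -1.262e+00  2.000e-04] mm [99.16 23.31 40.36] pos [ 0.5194 -0.0281  0.2433] rpy [-1.5701e+00  3.0000e-04  1.1880e+00] q [ 0.083  0.33  -0.183  1.836  0.071  0.983  1.059]
```

View pics/w8b.png

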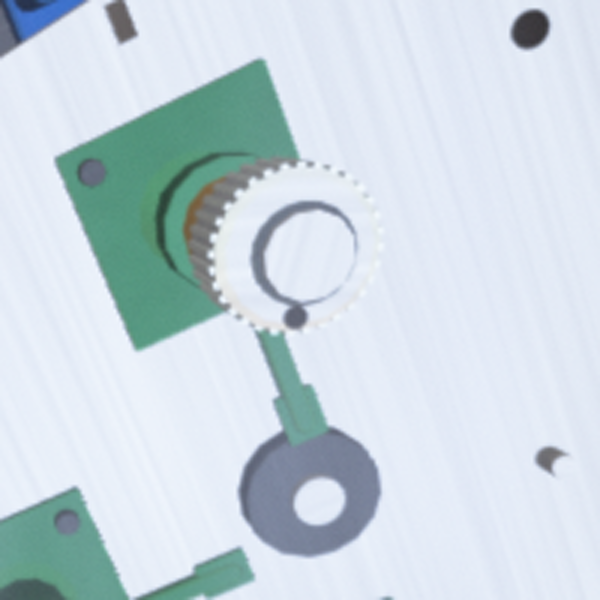

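```bash
python3 -c "
from h import *
rel([.5185,.0765,.20],2.45)"
```

```text
rot [-7.000e-04 -1.262e+00  2.000e-04] mm [96.66 43.31 39.88] pos [ 0.5194 -0.0281  0.2433] rpy [-1.5701e+00  3.0000e-04  1.1880e+00] q [ 0.083  0.33  -0.183  1.836  0.071  0.983  1.059]
```

>>> send_rows:
  series: "0 -0.03 0 2 1 1 1;0 -0.1 0 7 3 3 1;0 -0.2 0 15 7 6 1;0 -0.31 0 24 11 10 1;0 -0.42 0 33 15 14 1;0 -0.53 0 42 19 18 1;0 -0.64 0 50 23 21 1;0 -0.75 0 59 27 25 1;0 -0.86 0 67 31 28 1;0 -0.97 0 76 35 31 1;0 -1.08 0 84 38 35 1;0 -1.17 0 91 41 38 1;0 -1.23 0 95 43 39 1;0 -1.26 0 97 43 40 1;0 -1.26 0 97 43 40 1;0 -1.26 0 97 43 40 1"

```text
clock: 12.28
position: [0.5187, 0.0767, 0.2004]
tool_rot: [-1.57, -0.001, 2.447]
force: [-0.2, -0.1, -0.2]
grip_width: 0.0858
```

Run:
```python
from h import *
np.savez("w9.npz",**cams.get_calibration("wrist"))
cv2.imwrite("pics/w9.png",cams.grab_frame("wrist")[:,:,::-1])
rel([.5185,.0765,.115],2.45)
```

```text
rot [-0.0004 -0.0038  0.0002] mm [ 0.23 85.58  0.2 ] pos [0.5188 0.0765 0.2006] rpy [-1.5704e+00 -2.0000e-04  2.4462e+00] q [ 0.102  0.415 -0.475  1.863  0.234  0.919  1.965]
```

View pics/w9.png

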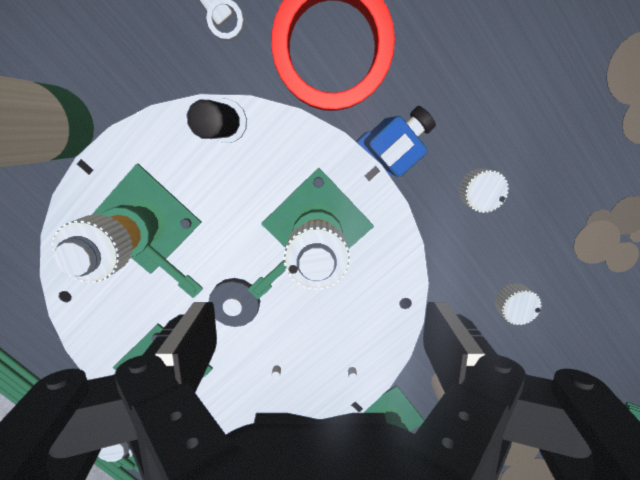

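Run:
```python
from h import *
c=dict(np.load("w9.npz"))
print(onz(c,(318.5,261),.164),onz(c,(317,259),.157),onz(c,(233,307),.08))
```

```text
[[0.5169387  0.07546988 0.164     ]] [[0.51852568 0.07594928 0.157     ]] [[0.62140829 0.08517216 0.08      ]]
```

>>> send_rows:
  series: "0 -0.05 0 0 6 0 1;0 -0.14 0 0 20 0 1;0 -0.23 0 0 36 0 1;0 -0.31 0 0 52 0 1;0 -0.35 0 0 66 0 1;0 -0.35 0 0 77 0 1;0 -0.35 0 0 84 0 1;0 -0.35 0 0 85 0 1;0 -0.35 0 0 85 0 1"

```text
clock: 13.08
position: [0.519, 0.0769, 0.1158]
tool_rot: [-1.571, -0.0, 2.797]
force: [1.0, 0.1, 0.4]
grip_width: 0.0854
```

Run:
```python
from h import *
cv2.imwrite("pics/w10.png",cams.grab_frame("wrist")[:,:,::-1])
for n in("scene","side"):
    im=cams.grab_frame(n)[120:300,220:400,::-1].copy()
    cv2.imwrite(f"pics/{n}10.png",cv2.resize(im,None,fx=3.3,fy=3.3,interpolation=cv2.INTER_CUBIC))
rel([.5185,.0765,.1],2.8);print(monitor.observe()["force"])
```

```text
rot [ 0.0004 -0.0027 -0.0011] mm [ 0.68 16.51  0.73] pos [0.5194 0.077  0.1165] rpy [-1.5712e+00  1.1000e-03  2.7973e+00] q [ 0.116  0.543 -0.507  1.934  0.374  0.757  2.192]
[ 0.08497733 -0.41652363 -0.30439235]
```

View pics/w10.png

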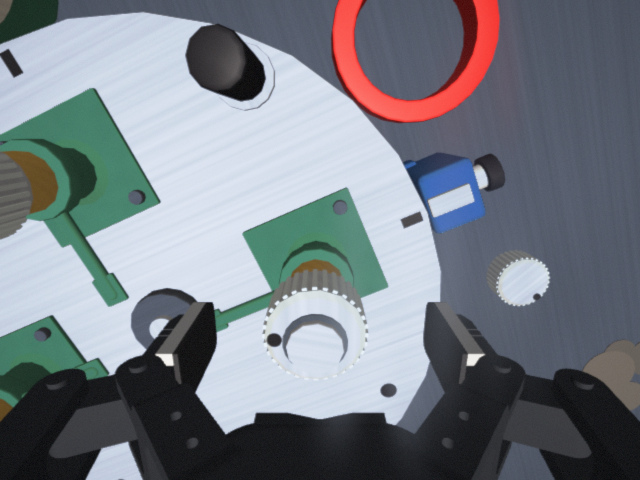

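View pics/side10.png

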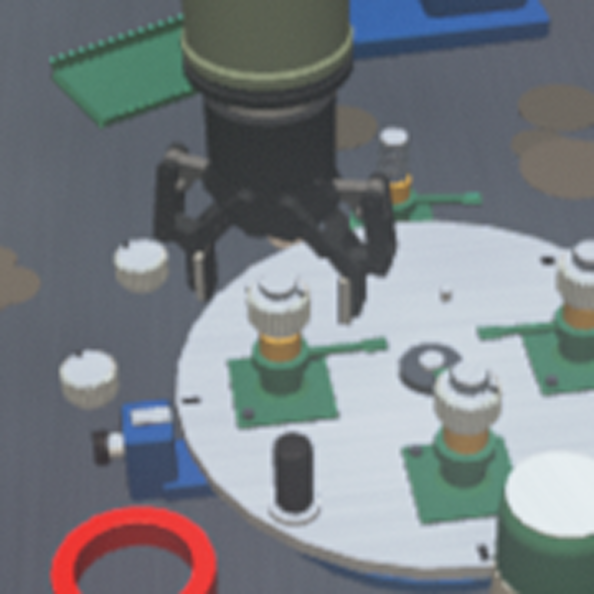

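View pics/scene10.png

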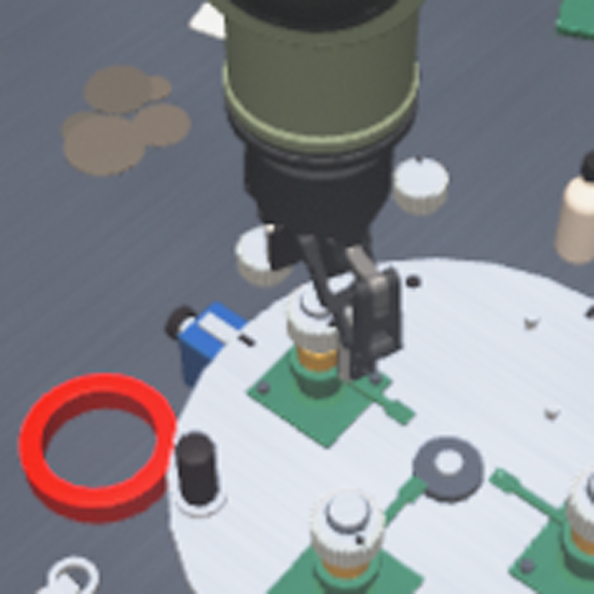

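>>> send_rows:
  series: "0 0 0 -0.5 6 0.5 1;0 0 0 -0.5 12 0.5 1;0 0 0 -0.5 16 0.5 1;0 0 0 -0.5 16 0.5 1;0 0 0 -0.5 16 0.5 0.6;0 0 0 -0.5 16 0.5 0.4;0 0 0 -0.5 16 0.5 0.2;0 0 0 -0.5 16 0.5 0.1;0 0 0 -0.5 16 0.5 0;0 0 0 -0.5 16 0.5 0;0 0 0 -0.5 16 0.5 0;0 0 0 -0.5 16 0.5 0"
  force: 30

```text
clock: 14.23
position: [0.5204, 0.0765, 0.1004]
tool_rot: [-1.572, 0.002, 2.798]
force: [4.7, 0.3, 3.6]
grip_width: 0.0392
```

Run:
```python
from h import *
cv2.imwrite("pics/w11.png",cams.grab_frame("wrist")[:,:,::-1])
rel([.5185,.0765,.1],2.8);o=monitor.observe();print(o["force"],o["moment"],o["grip_width"])
im=cams.grab_frame("side")[120:300,220:400,::-1].copy()
cv2.imwrite(f"pics/side11.png",cv2.resize(im,None,fx=3.3,fy=3.3,interpolation=cv2.INTER_CUBIC))
```

```text
rot [ 0.0014 -0.0022 -0.002 ] mm [1.78 0.4  0.6 ] pos [0.5204 0.0765 0.1004] rpy [-1.5722e+00  2.0000e-03  2.7978e+00] q [ 0.106  0.567 -0.493  1.944  0.395  0.723  2.177]
[5.22463123 0.48417235 3.40780634] [ 0.10734113 -0.97212872 -0.00997729] 0.0388814942511907
```

View pics/w11.png

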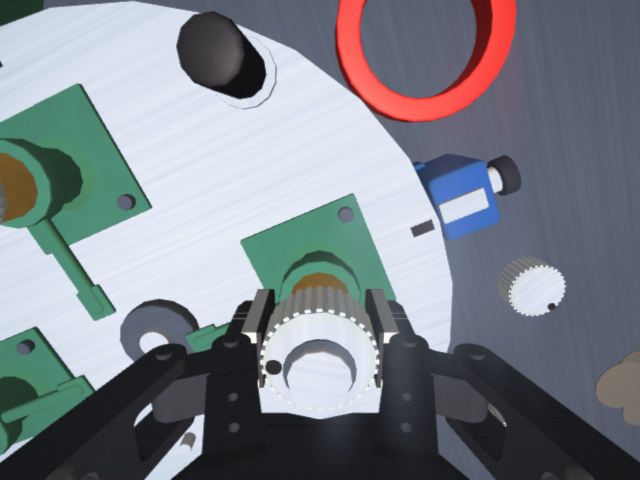

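View pics/side11.png

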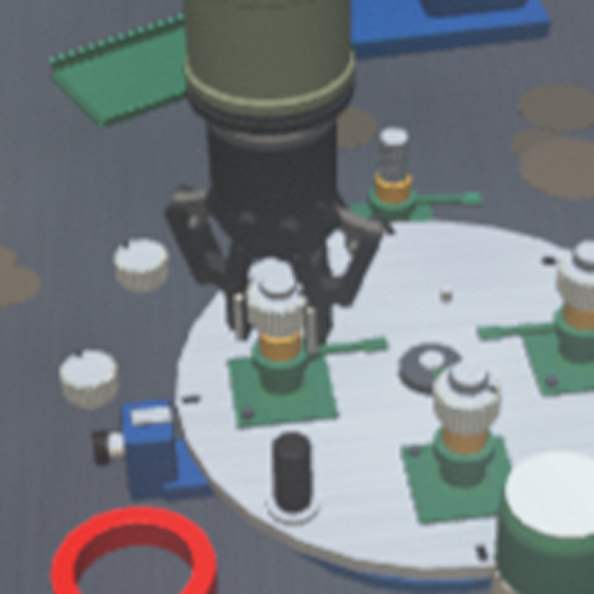

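>>> send_rows:
  series: "0 0.03 0 -0.5 0 0 0;0 0.1 0 -1 0.1 0 0;0 0.2 0 -1 0.2 0 0;0 0.3 0 -1 0.4 0 0;0 0.4 0 -1 0.5 0 0;0 0.5 0 -1 0.6 0 0;0 0.6 0 -1 0.8 0 0;0 0.7 0 -1 0.9 0 0;0 0.8 0 -1 1 0 0;0 0.9 0 -1 1.1 0 0;0 1 0 -1 1.3 0 0;0 1.1 0 -1 1.4 0 0;0 1.2 0 -1 1.5 0 0;0 1.3 0 -1 1.7 0 0;0 1.4 0 -1 1.8 0 0;0 1.5 0 -1 1.9 0 0;0 1.6 0 -1 2 0 0;0 1.67 0 -1 2.1 0 0;0 1.7 0 -1 2.2 0 0;0 1.7 0 -1 2.2 0 0"

```text
clock: 16.0
position: [0.5206, 0.0762, 0.0981]
tool_rot: [-1.572, -0.001, 1.094]
force: [0.9, -0.1, 6.7]
grip_width: 0.0395
```

Run:
```python
from h import *
cv2.imwrite("pics/w12.png",cams.grab_frame("wrist")[200:,:,::-1])
rel([.5185,.0765,.1],1.1);o=monitor.observe();print(o["force"],o["moment"],o["grip_width"])
```

```text
rot [ 0.0009 -0.0038  0.0007] mm [-0.64 -1.9   2.07] pos [0.5206 0.0761 0.0981] rpy [-1.5717e+00 -7.0000e-04  1.0962e+00] q [-0.227  0.533 -0.041  1.961  0.035  0.647  0.806]
[ 1.04327662 -0.66605998  7.65424376] [ 0.11198895 -0.25608059 -0.00790473] 0.03905161273591464
```

View pics/w12.png

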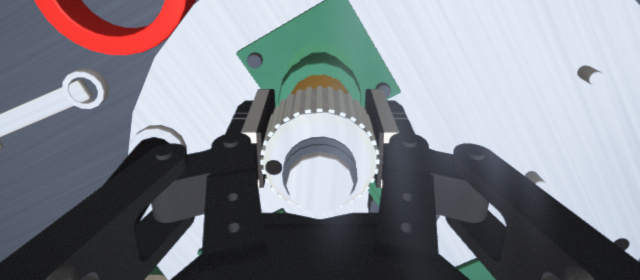

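>>> send_rows:
  series: "0 0.03 0 0 0 0 0;0 0.1 0 0 0.1 0 0;0 0.2 0 0 0.2 0 0;0 0.3 0 0 0.4 0 0;0 0.4 0 0 0.5 0 0;0 0.5 0 0 0.6 0 0;0 0.6 0 0 0.8 0 0;0 0.7 0 0 0.9 0 0;0 0.8 0 0 1 0 0;0 0.9 0 0 1.1 0 0;0 1 0 0 1.3 0 0;0 1.07 0 0 1.4 0 0;0 1.1 0 0 1.4 0 0;0 1.1 0 0 1.4 0 0"

```text
clock: 17.22
position: [0.5204, 0.0762, 0.0966]
tool_rot: [-1.57, -0.001, -0.006]
force: [-0.7, -1.0, 8.7]
grip_width: 0.0392
```

Run:
```python
from h import *
cv2.imwrite("pics/w13.png",cams.grab_frame("wrist")[200:,:,::-1])
rel([.5185,.0765,.1],0);o=monitor.observe();print(o["force"],o["moment"],o["grip_width"])
```

```text
rot [-0.0003 -0.0039  0.0007] mm [-1.94 -3.35  0.41] pos [0.5204 0.0761 0.0966] rpy [-1.5705e+00 -7.0000e-04 -3.9000e-03] q [-0.449  0.554  0.26   1.974 -0.228  0.641 -0.046]
[-0.89160238 -0.04241734  8.52042578] [-0.00819208 -0.06610391 -0.05558836] 0.039373048324317116
```

View pics/w13.png

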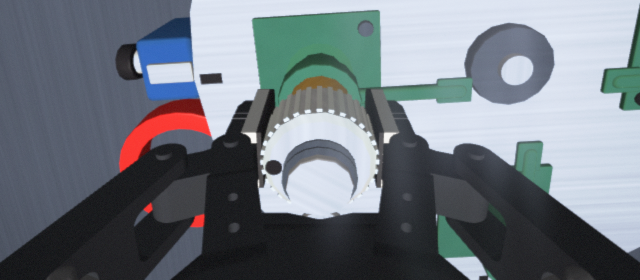

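>>> send_rows:
  series: "0 0.05 0 0 0 0 0;0 0.12 0 0 0.1 0 0;0 0.2 0 0 0.2 0 0;0 0.28 0 0 0.4 0 0;0 0.36 0 0 0.5 0 0;0 0.44 0 0 0.6 0 0;0 0.5 0 0 0.6 0 0;0 0.5 0 0 0.6 0 0"

```text
clock: 17.93
position: [0.5203, 0.0761, 0.096]
tool_rot: [-1.57, -0.0, -0.508]
force: [-1.2, -1.4, 9.5]
grip_width: 0.039
```

```bash
cat > ck.py <<'E'
import sys
from h import *
im=cams.grab_frame("wrist");n=sys.argv[1]
cv2.imwrite(f"pics/{n}.png",im[280:420,200:440,::-1])
o=monitor.observe();print(o["position"].round(4),o["tool_rot"].round(4),"F",o["force"].round(2),"M",o["moment"].round(3),o["grip_width"].round(4),"q7",o["qpos"][6].round(3),o["clock"])
# dark dot on nut top left area
g=cv2.cvtColor(im,cv2.COLOR_RGB2GRAY)[350:410,262:380]
m=(g<75).astype(np.uint8)
k,l,s,c=cv2.connectedComponentsWithStats(m)
for i in range(1,k):
    if 30<s[i,4]<400: print("dot",c[i]+[262,350],s[i])
E
python3 ck.py w14
```

```text
Traceback (most recent call last):
  File "ck.py", line 5, in <module>
    o=monitor.observe();print(o["position"].round(4),o["tool_rot"].round(4),"F",o["force"].round(2),"M",o["moment"].round(3),o["grip_width"].round(4),"q7",o["qpos"][6].round(3),o["clock"])
                                                                                                                             ^^^^^^^^^^^^^^^^^^^^^
AttributeError: 'float' object has no attribute 'round'
```

View pics/w14.png

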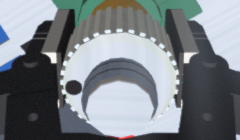

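Dot still at the same place (273,367): no slip yet, 3.3 rad turned.

```bash
sed -i 's/o\["grip_width"\].round(4)/o["grip_width"]/;s/o\["qpos"\]\[6\].round(3)/o["qpos"][6]/' ck.py; python3 ck.py w14b
```

```text
[0.5203 0.076  0.096 ] [-1.5703e+00 -2.0000e-04 -5.0360e-01] F [-0.91  0.35  8.43] M [-0.111  0.154 -0.067] 0.03949387583975797 q7 -0.42525963036059106 18.0333
dot [273.12195122 366.97560976] [  4  11  15  13 164]
```

>>> send_rows:
  series: "0 0.05 0 0 0 0 0;0 0.12 0 0 0.1 0 0;0 0.2 0 0 0.2 0 0;0 0.28 0 0 0.4 0 0;0 0.36 0 0 0.5 0 0;0 0.4 0 0 0.5 0 0;0 0.4 0 0 0.5 0 0"

```text
clock: 18.62
position: [0.5202, 0.0761, 0.0954]
tool_rot: [-1.571, 0.0, -0.906]
force: [-1.3, 0.4, 9.5]
grip_width: 0.039
```

```bash
python3 ck.py w15
```

```text
[0.5202 0.076  0.0955] [-1.5704e+00  1.0000e-04 -9.0410e-01] F [-1.13 -0.32  9.74] M [-0.19   0.313 -0.023] 0.039124695120933424 q7 -0.7269505039606351 18.6667
dot [300.50980392 354.47058824] [25  0 30 14 51]
dot [273.10843373 367.03614458] [  4  11  15  13 166]
dot [263.05714286 380.57142857] [ 0 25  4 12 35]
```

>>> send_rows:
  series: "0 0.05 0 0 0 0 0;0 0.12 0 0 0.1 0 0;0 0.2 0 0 0.2 0 0;0 0.28 0 0 0.4 0 0;0 0.36 0 0 0.5 0 0;0 0.4 0 0 0.5 0 0;0 0.4 0 0 0.5 0 0"

```text
clock: 19.25
position: [0.5201, 0.0761, 0.0949]
tool_rot: [-1.571, 0.0, -1.306]
force: [-2.6, -0.1, 10.1]
grip_width: 0.039
```

```bash
python3 ck.py w16
```

```text
[0.5201 0.0761 0.0949] [-1.5706e+00  3.0000e-04 -1.3041e+00] F [-2.42 -0.87  9.43] M [-0.234  0.374 -0.023] 0.039592489334181996 q7 -1.0278488434411592 19.3
dot [305.27536232 354.60869565] [23  0 43 18 69]
dot [273.20238095 367.04166667] [  4  11  16  13 168]
dot [263.17647059 380.02941176] [ 0 25  4 12 34]
dot [376.16129032 380.22580645] [113  25   3  12  31]
dot [369.68518519 404.59259259] [102  46  16  14 108]
dot [277.98850575 407.43678161] [ 7 54 24  6 87]
```

>>> send_rows:
  series: "0 0.05 0 0 0 0 0;0 0.12 0 0 0.1 0 0;0 0.2 0 0 0.2 0 0;0 0.28 0 0 0.4 0 0;0 0.36 0 0 0.5 0 0;0 0.4 0 0 0.5 0 0;0 0.4 0 0 0.5 0 0"

```text
clock: 19.88
position: [0.5197, 0.0776, 0.0942]
tool_rot: [-1.572, 0.002, -1.704]
force: [-4.5, 7.2, 9.9]
grip_width: 0.0396
```

```bash
python3 ck.py w17
```

```text
[0.5198 0.0775 0.0943] [-1.5719e+00  1.7000e-03 -1.7019e+00] F [-4.48  6.    9.39] M [1.286 0.777 0.662] 0.03905106346832836 q7 -1.3297529243192776 19.9333
dot [304.88       355.57333333] [23  1 43 18 75]
dot [274.13793103 373.74712644] [  4  17  17  14 174]
dot [376.81818182 384.32727273] [112  26   6  24  55]
dot [360.33333333 407.72463768] [86 55 22  5 69]
```

>>> send_rows:
  series: "0 -0.03 0 0 0 0 0;0 -0.1 0 0 -0.1 0 0;0 -0.2 0 0 -0.3 0 0;0 -0.3 0 0 -0.4 0 0;0 -0.4 0 0 -0.5 0 0;0 -0.5 0 0 -0.7 0 0;0 -0.6 0 0 -0.8 0 0;0 -0.7 0 0 -1 0 0;0 -0.8 0 0 -1.1 0 0;0 -0.9 0 0 -1.2 0 0;0 -1 0 0 -1.4 0 0;0 -1.1 0 0 -1.5 0 0;0 -1.2 0 0 -1.6 0 0;0 -1.3 0 0 -1.8 0 0;0 -1.4 0 0 -1.9 0 0;0 -1.5 0 0 -2.1 0 0;0 -1.56 0 0 -2.2 0 0;0 -1.58 0 0 -2.2 0 0;0 -1.58 0 0 -2.2 0 0;0 -1.58 0 0 -2.2 0 0"

```text
clock: 21.6
position: [0.5203, 0.0759, 0.0964]
tool_rot: [-1.571, -0.0, -0.125]
force: [1.2, 0.2, 5.2]
grip_width: 0.0393
```

```bash
python3 ck.py w18
python3 - <<'E'
from h import *
cv2.imwrite("pics/w18f.png",cams.grab_frame("wrist")[:,:,::-1])
im=cams.grab_frame("side")[120:300,220:400,::-1].copy()
cv2.imwrite(f"pics/side18.png",cv2.resize(im,None,fx=3.3,fy=3.3,interpolation=cv2.INTER_CUBIC))
E
```

```text
[0.5203 0.0759 0.0964] [-1.5707e+00 -2.0000e-04 -1.2430e-01] F [1.23 0.32 5.36] M [ 0.024 -0.188  0.011] 0.03944029979138874 q7 -0.13795145170411857 21.65
dot [273.8969697  372.14545455] [  5  16  16  13 165]
```

View pics/w18f.png

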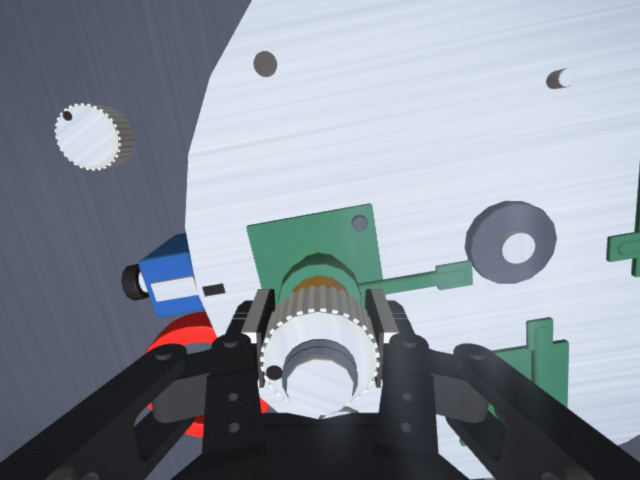

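View pics/side18.png

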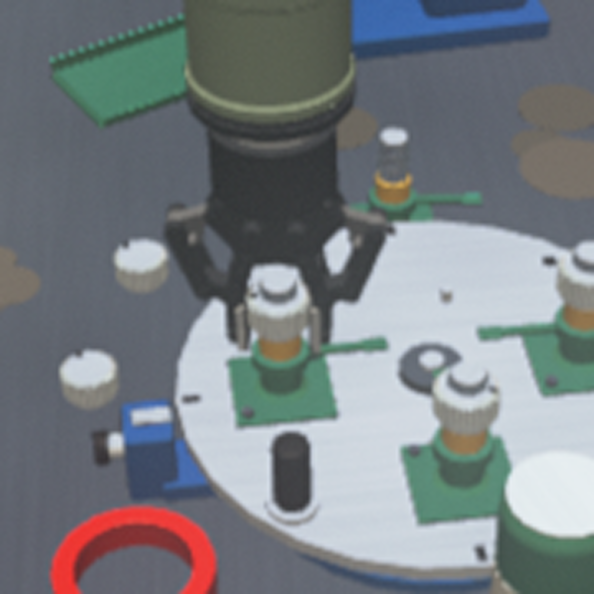

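>>> send_rows:
  series: "0 -0.02 0 0 -0.2 0 0;0 -0.03 0 0 -0.4 0 0;0 -0.03 0 0 -0.4 0 0;0 -0.03 0 0 -0.4 0 0;0 -0.03 0 0 -0.4 0 0"

```text
clock: 22.17
position: [0.5203, 0.0759, 0.0966]
tool_rot: [-1.571, -0.0, -0.093]
force: [2.9, -0.0, 0.0]
grip_width: 0.039
```

```bash
python3 ck.py w19
python3 - <<'E'
from h import *
c=cams.get_calibration("wrist")
cv2.imwrite("pics/w19f.png",cams.grab_frame("wrist")[:,:,::-1])
print(onz(c,(213.5,289),.072),monitor.observe()["qd"].round(3))
cv2.imwrite("pics/scene19.png",cams.grab_frame("scene")[:,:,::-1])
E
```

```text
[0.5202 0.076  0.0967] [-1.5708e+00 -1.0000e-04 -9.2400e-02] F [3.38 1.22 0.16] M [ 0.053 -0.573  0.032] 0.03923913009126034 q7 -0.11396251739678642 22.2167
dot [274.07317073 372.06707317] [  5  16  16  13 164]
[[0.45963646 0.07199013 0.072     ]] [-0.001  0.001  0.     0.     0.     0.002  0.001]
```

View pics/scene19.png

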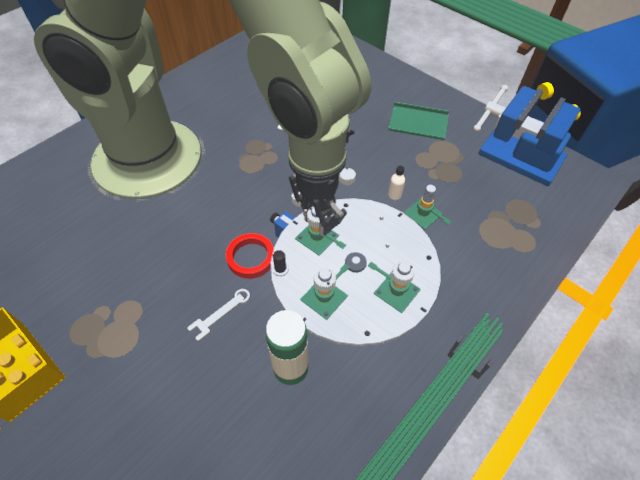

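```bash
python3 -c "
from workcell import bot,monitor
print(bot.job_done());o=monitor.observe();print(o['clock'],o['grip_width'],o['tool_rot'],o['force'])"
```

```text
the job is handed in; nothing more can be done
None
the job is handed in; nothing more can be done
```

I did the whole job in about 22 s and handed it in with the gripper still holding the nut. No verdict is reported.

- **Table:** I gripped the handle and turned the table a quarter turn anticlockwise. After I let go, the unfinished head sat at the working position. Its rim mark measured within about 1° of the station.
- **Nut:** I ran it down clockwise, and it bottomed out between 4.1 and 4.5 rad. The moment there jumped to 0.66 N m and the fingers slipped about 0.15 rad.
- **Back-off:** I turned the tool back about 1.61 rad in total. My estimate is a net nut angle of about 1.56 rad against the 1.571 asked. That allows about 0.03 rad for finger slip and 0.015 rad for the disc giving slightly. It comes from the nut's mark and the tool pose, as I had no direct reading of the joint.
- **At hand-in:** the grip was 39 mm wide and the wrist force about 4 N. The bench items looked undisturbed in the last scene picture.

**What failed or disagreed:** the first grasp of the handle closed on air just above it. The fingertips stood about 25–30 mm farther back than the tool description implies, so I set the later grasp heights from the pictures. The height my two fixed cameras gave for the handle top was also 10–15 mm lower than described.

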